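# Leave the washing shelf to dry

### The arm

A 6-joint arm with a two-finger parallel gripper is mounted at the origin on the work surface. World frame = base frame: x ahead of the robot, y to its left, z up, the work surface at z = 0. Lengths are in m, angles in degrees, forces in N, time in s.
With the tool pointing down it reaches from about 0.3 to 0.75 m from the base axis. Payload 8.5 kg.
Tool frame: the origin (TCP) lies on the centre line of the jaws, within the pads' length; the fingertips stand 19 mm ahead of it and the grasp point (between the pads) is the TCP (env.tcp_to_tips is the z of the fingertips in the tool frame, in m); z points along the fingers, y is the line along which they close (so a half turn about z gives the same grasp; the last joint's range is limited). The gripper opens to 85 mm and grips with 20 to 120 N. Pads are 22 mm wide; open, the fingers measure 114 mm over their backs; the gripper's body (76 mm by 85 mm) begins 54 mm behind the grasp point. The pads swing forward as they close: fully open they stand 13 mm farther back than shut.
Start: joints at [60.487, 21.807, 74.336, -0, 83.858, -12.336], TCP at [0.162, 0.525, 0.218] pointing down, gripper open.
Joint ranges: [-178.18, 178.18], [-50.72, 133.34], [12.68, 142.11], [-81.47, 261.47], [9.98, 163.14], [-165.26, 165.26]. Speed limits (degrees/s): [136.94, 136.94, 180, 180, 180, 180].

### API

Orientations are given as a 3x3 rotation matrix whose columns are the frame's x, y, z axes.
In Python, from rig import env gives the robot as it stands.
- The arm moves only by the tool servo_tool, never from a script. Its argument "steps" is a list of rows, each an object of numbers: "tx", "ty", "tz": the shift along the world's x, y, z in cm; "yaw": the turn about the world's z in degrees; "claw": the finger opening in cm, from 0 to 8.54. In form: [{"tx": .., "ty": .., "tz": .., "yaw": .., "claw": ..}, ...]. A call has 1 to 20 rows; each row shifts and turns the commanded pose from where the row before left it; what a row does not reach is not made up. A row lasts 1/10 s, in which the tool goes at most 50 mm and 8.59 degrees, less where a joint would pass 70% of its speed; a pose out of reach is approached as far as the arm can. A call with a gripper value outside its range is refused whole. The fingers move at their own pace and stop on an object; "newtons" is the grip in N (left out, the last holds). Time passes only in rows, so rows that do not move let the fingers close. It gives the time, the measured TCP pose, the force, the opening and the grip force at its end, in the units of the state.
- env.observe(): the state, without advancing time (a new reading comes with each control period).
- env.get_image(name): name is "scene" or "top"; returns (picture, depth): 480x640x3 uint8, red, green, blue; 480x640 float32, m along the optical axis (not along the pixel's ray), 0 where there is no reading.
- env.camera_model(name): a dict with "fovy" (degrees; the focal length in pixels is half the picture's height over the tangent of half this angle, whatever the lens; pixels are square), "cx", "cy" (the principal point, pixels), "dist_coeffs" ([k1, k2, p1, p2, k3] as OpenCV has them; the pictures are not rectified), "T" (4x4, takes a point from camera to world coordinates). Camera axes: x right, y down, z forward; pixel columns grow to the right and rows downward; lengths in m; the calibration is good to about 2 mm. A picture is of the moment at which its call begins. camera_model takes no time and is no camera call.
- env.close_job(): hands the job in; it is judged then, once.
The state is a dict: "time_s": time; "q": joint angles; "qvel": joint speeds; "joint_efforts": joint torques, N m; "position": TCP position; "tool_rot": TCP orientation; "ft_force": force on the tool from outside, world axes, zero at the start; "wrist_torque": the same for the moment, N m; "grip_width": finger opening in m; "gripper_force": force on a finger pad.
Only numpy, scipy, OpenCV 4.12 (cv2) and the standard library are available. Lean on these libraries where they do the work, as an engineer would, in place of code of your own. Each camera call takes 0.05 s, during which the arm holds its last target. There are 200 camera calls.

### The job

Leave the washing shelf to dry after the bath: turn both foot-scrub blocks over onto the drying board (its front rail is there to tip them up against) so that they end lying flat, well on the board, ridged face up, and stand every toothbrush in the brush stand, handle end down. Slide the vent's shutter half open, its edge at the marks by the middle of the opening, and leave the other things on the shelf where they are.

Things in the scene. Friction and masses are not known exactly. Their poses are not given: they have to be found in the camera images.
- scrub1: foot-scrub block, 110 x 58 x 18 mm, 160 g: smooth wooden back, ridged terracotta face. Origin: centre of the ridged face; x along its 110 mm, y across its 58 mm, z from ridged face to wooden back. Starts ridged face down (z up, origin at shelf height) in front of the drying board; turned over, z points down. Set upright on a short end it stands by itself; a light push high up tips it.
- scrub2: foot-scrub block, 110 x 58 x 18 mm, 160 g: smooth wooden back, ridged terracotta face. Origin: centre of the ridged face; x along its 110 mm, y across its 58 mm, z from ridged face to wooden back. Starts ridged face down (z up, origin at shelf height) in front of the drying board; turned over, z points down. Set upright on a short end it stands by itself; a light push high up tips it.
- board: fixed slatted teak drying board, 170 mm deep (its x) x 300 mm long (its y) x 28 mm high; origin: centre of the underside, at shelf height. Its flat top is 28 mm above the shelf; its straight front rail at own x = -85 mm, nearest the robot, is an upright face from the shelf up to the top, no lip above it.
- brush1: toothbrush, may be absent, 190 mm long, 30 g, lying flat with bristles up. Origin: underside, mid-length; x runs to the bristle head (+95 mm), the plain handle end is at x = -95 mm. Handle 14 mm wide (y) x 12 mm thick (z) from x = -95 to +40 mm, then a thinner neck and the 30 mm head; z is the bristle side.
- brush1_foot (a point): centre of the plain handle end of brush1
- brush2: toothbrush, may be absent, 190 mm long, 30 g, lying flat with bristles up. Origin: underside, mid-length; x runs to the bristle head (+95 mm), the plain handle end is at x = -95 mm. Handle 14 mm wide (y) x 12 mm thick (z) from x = -95 to +40 mm, then a thinner neck and the 30 mm head; z is the bristle side.
- brush2_foot (a point): centre of the plain handle end of brush2
- brush3: toothbrush, may be absent, 190 mm long, 30 g, lying flat with bristles up. Origin: underside, mid-length; x runs to the bristle head (+95 mm), the plain handle end is at x = -95 mm. Handle 14 mm wide (y) x 12 mm thick (z) from x = -95 to +40 mm, then a thinner neck and the 30 mm head; z is the bristle side.
- brush3_foot (a point): centre of the plain handle end of brush3
- brush4: toothbrush, may be absent, 190 mm long, 30 g, lying flat with bristles up. Origin: underside, mid-length; x runs to the bristle head (+95 mm), the plain handle end is at x = -95 mm. Handle 14 mm wide (y) x 12 mm thick (z) from x = -95 to +40 mm, then a thinner neck and the 30 mm head; z is the bristle side.
- brush4_foot (a point): centre of the plain handle end of brush4
- stand: fixed white ceramic toothbrush stand, open on top, 72 mm (its x) x 205 mm (its y) x 95 mm high, walls, floor and the 3 dividers 5 mm thick: four bays in a row along y, centred at y = -75, -25, +25 and +75 mm, each 62 mm in x by 45 mm in y and 90 mm deep. Origin: centre of the underside.
- vent: fixed sliding sill ventilator, facing up, in a low tiled kerb 130 mm deep (its x) x 340 mm long (its y) x 50 mm high. Origin: centre of the underside. Under the shutter, in the half towards +y, is a louvred opening from y = +8 to +124 mm; dark marks across both tracks show the opening's middle, y = +66 mm.
- shutter (a joint): the vent's flat steel shutter, 120 mm long, sliding on the kerb's top along the vent's -y: 0 = opening quite covered, 0.12 m = fully open, 0.06 = half open, its +y edge level with the marks. Light drag (1.5 N), stays where it is left.
- shutter_grip (a point): a point in the shutter's upright black grip, a bar 34 mm (vent x) x 18 mm (vent y) whose top is 98 mm and foot 64 mm above the shelf; the point is 84 mm above the shelf, at the shutter's middle; can be pinched from above across its 18 mm
- lota: polished steel lota, 105 mm tall, 110 mm wide; origin: centre of the underside. To be left alone.
- soap_holder: oval green soap holder with a bar of soap, 115 x 80 mm, 42 mm high; origin: centre of the underside. To be left alone.
- oil_bottle: glass bottle with cap, 170 mm tall, 60 mm wide; origin: centre of the underside. To be left alone.
- mug: yellow plastic mug, 105 mm tall, 90 mm wide; origin: centre of the underside. To be left alone.
- tweezers: steel tweezers, 105 mm long, 8 mm high; origin: centre of the underside. To be left alone.
- tumbler: steel tumbler, 95 mm tall, 72 mm wide; origin: centre of the underside. To be left alone.
- comb: wooden comb 150 x 35 x 5 mm, lying flat; origin: centre of the underside. To be left alone.
Things that resemble listed ones, but are neither listed nor needed, are in the scene too. Several things have the shape of the stand; the one meant has the colours described above.

How it is judged:
By the outcome, as a careful person would: the job done as asked, in the order asked, and still so for the second after the job is handed in, with the robot touching nothing.
Of brush1, brush2, brush3, brush4 only 2 to 4 are there at a start; the rules pass over those that are not, and their reading is None.
At some moment in a run one of scrub1, scrub2 may be knocked a few centimetres aside while the robot is not near it.
Once in a run the grip may slacken for a moment while it holds something.
It also fails if it takes over 210 s, if anything falls off the work surface, if the arm or the gripper's body presses on something with over 40 N, if the wrist force passes 120 N, or if a joint passes its speed limit or range.

## Working session

There is one attempt and no reset: what is moved stays moved. The work goes in short steps, Python scripts to look and compute and a tool call to move; the robot and the scene stay as the last step left them, time stands still between calls to the robot, and variables do not carry over. Pictures are saved under pics/ and viewed, at most 14 in all, crops included, and the job is handed in when it is done.

Besides the shell and the picture viewer there is one more tool, called after ">>>" as name(argument=value, ...) on one line, values as JSON. servo_tool: Moves the arm, as the interface text tells. Its arguments: {"type":"object","properties":{"steps":{"type":"array"},"newtons":{"type":"number"}},"required":["steps"]}

```bash
ls; mkdir -p pics
cat > h.py <<'E'
from rig import env
import numpy as np, cv2
def save(name,fn,crop=None,scale=1):
    im,d=env.get_image(name); np.savez('/tmp/%s.npz'%name,im=im,d=d)
    o=im if crop is None else im[crop[1]:crop[3],crop[0]:crop[2]]
    if scale!=1:o=cv2.resize(o,None,fx=scale,fy=scale,interpolation=cv2.INTER_CUBIC)
    cv2.imwrite('pics/'+fn,o[:,:,::-1]); return im,d
def cam(name):
    m=env.camera_model(name); f=240/np.tan(np.radians(m['fovy']/2))
    return np.array([[f,0,m['cx']],[0,f,m['cy']],[0,0,1]]),np.array(m['dist_coeffs'],float),np.array(m['T'])
def ray(name,uv):
    K,D,T=cam(name); p=cv2.undistortPoints(np.array(uv,float).reshape(-1,1,2),K,D).reshape(-1,2)
    return T[:3,3],np.c_[p,np.ones(len(p))]@T[:3,:3].T
def onplane(name,uv,z):
    o,r=ray(name,uv); return o+r*((z-o[2])/r[:,2])[:,None]
def cloud(name,d):
    v,u=np.mgrid[:480,:640]; o,r=ray(name,np.c_[u.ravel(),v.ravel()])
    return (o+r*d.reshape(-1,1)).reshape(480,640,3)
def proj(name,P):
    K,D,T=cam(name); R=T[:3,:3].T
    return cv2.projectPoints(np.array(P,float).reshape(-1,1,3),cv2.Rodrigues(R)[0],-R@T[:3,3],K,D)[0].reshape(-1,2)
E
python3 - <<'E'
from h import *
for n in('scene','top'):
    save(n,n+'0.png'); print(n,env.camera_model(n))
print(env.observe())
E
```

```text
pics
scene {'fovy': 55.37667934643153, 'cx': 318.4391629504826, 'cy': 239.31008896739073, 'dist_coeffs': array([-0.10629901,  0.        ,  0.        ,  0.        ,  0.        ]), 'T': array([[-0.52331282,  0.55704883, -0.64485681,  1.13820399],
       [ 0.85210923,  0.34857832, -0.39038828,  0.44750721],
       [ 0.00731777, -0.75378363, -0.65708195,  0.78070378],
       [ 0.        ,  0.        ,  0.        ,  1.        ]])}
top {'fovy': 57.049810928070244, 'cx': 324.05656413458865, 'cy': 236.10581477419368, 'dist_coeffs': array([0.00845238, 0.        , 0.        , 0.        , 0.        ]), 'T': array([[ 0.01508658, -0.99432919,  0.10527042,  0.32633803],
       [-0.99979799, -0.0163998 , -0.01162026,  0.03775308],
       [ 0.01328077, -0.10507385, -0.99437574,  1.35297417],
       [ 0.        ,  0.        ,  0.        ,  1.        ]])}
{'time_s': 0.1, 'q': array([ 6.04881343e+01,  2.18387163e+01,  7.43794189e+01, -1.22625821e-03,
        8.38577997e+01, -1.23345111e+01]), 'qvel': array([-0.03114194, -0.05103059,  0.00842607, -0.11126505,  0.0587371 ,
       -0.038341  ]), 'joint_efforts': array([ 3.75408898e-03, -4.49222302e+01, -2.31652862e+01, -1.56884985e-04,
        3.68572059e-03,  1.21229644e-05]), 'position': array([0.16228805, 0.52522132, 0.2174645 ]), 'tool_rot': array([[-9.55395759e-01,  2.95327853e-01, -6.34335902e-04],
       [ 2.95328418e-01,  9.55395086e-01, -1.16384110e-03],
       [ 2.62326709e-04, -1.29926627e-03, -9.99999122e-01]]), 'ft_force': array([-0.05866327,  0.05471744, -1.50245147]), 'wrist_torque': array([ 0.04451768, -0.0131542 ,  0.01915862]), 'gripper_force': 0.0, 'grip_width': 0.08551920650823261}
```

View pics/scene0.png

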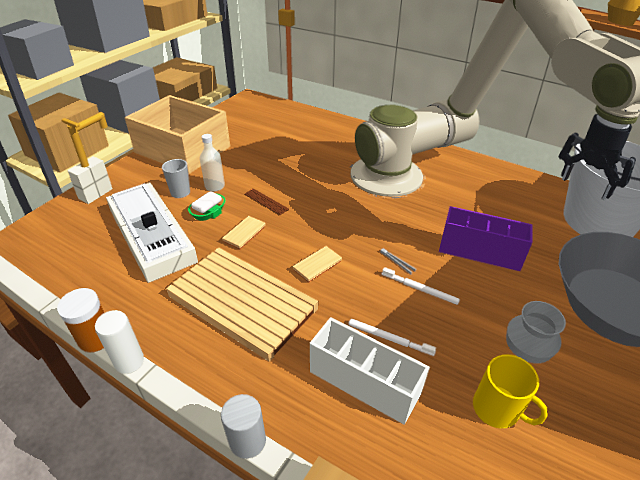

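View pics/top0.png

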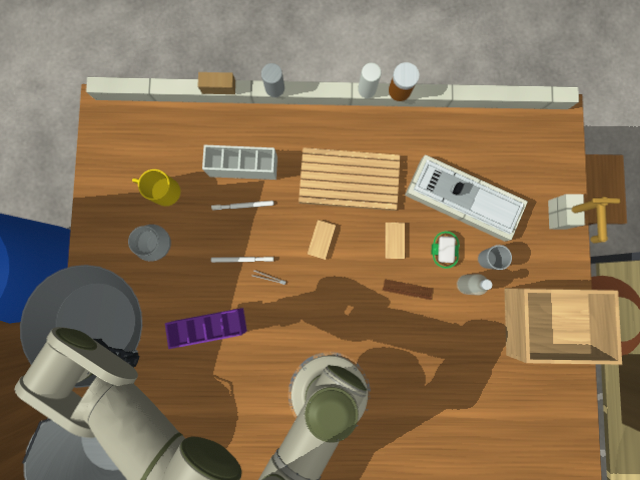

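The scene view shows the white stand at (370,370) and its purple lookalike at (486,238). Two brushes lie at (390,335) and (420,285), the scrub blocks at (317,263) and (243,232), the board at (243,300) and the vent at (150,230). In the top view the same things are the white stand (240,160), purple (207,328), brushes (243,205) and (243,260), scrubs (322,240) and (395,240), and the vent grip (458,188).

I choose the white stand, the two brushes and the two blocks; next is one close crop to check that choice and the brush ends.

Run:
```python
from h import *
a=np.load('/tmp/top.npz'); b=np.load('/tmp/scene.npz')
c=cv2.resize(a['im'][140:270,195:345],None,fx=4,fy=4,interpolation=cv2.INTER_CUBIC)
cv2.imwrite('pics/crop_t.png',c[:,:,::-1])
c=cv2.resize(b['im'][170:370,100:300][:, :],None,fx=3,fy=3)
P=cloud('top',a['d'])
np.save('/tmp/P.npy',P)
z=P[:,:,2]; print('table z',np.median(z[205:235,280:300]), 'valid',(a['d']>0).mean())
im=a['im']; hsv=cv2.cvtColor(im,cv2.COLOR_RGB2HSV)
def blob(box,zlo,zhi,h,nm):
    u0,v0,u1,v1=box; m=np.zeros((480,640),np.uint8)
    s=(z[v0:v1,u0:u1]>zlo)&(z[v0:v1,u0:u1]<zhi)&(a['d'][v0:v1,u0:u1]>0)
    m[v0:v1,u0:u1]=s; m=cv2.morphologyEx(m,cv2.MORPH_OPEN,np.ones((2,2)))
    n,l,st,_=cv2.connectedComponentsWithStats(m); 
    if n<2: print(nm,'none');return
    k=1+np.argmax(st[1:,4]); q=P[l==k]
    r=cv2.minAreaRect(q[:,:2].astype(np.float32)*1000)
    print(nm,st[k],'rect',np.round(r[0],1),np.round(r[1],1),round(r[2],1),'z',np.round(np.percentile(q[:,2],[5,50,95]),4))
blob((300,210,345,270),.009,.03,.018,'scrubA')
blob((375,210,415,270),.009,.03,.018,'scrubB')
blob((290,140,410,215),.018,.045,.028,'board')
blob((195,135,285,190),.05,.11,.095,'stand')
blob((200,195,282,215),.006,.04,0,'brushA')
blob((200,250,282,270),.006,.04,0,'brushB')
blob((400,145,540,250),.035,.062,0,'vent')
blob((400,145,540,250),.08,.12,0,'grip')
```

```text
table z -0.0003328692619447571 valid 0.9961588541666667
scrubA [309 222  28  39 680] rect [421.2  36.3] [ 57.9 182.9] 73.7 z [0.0003 0.0175 0.0221]
scrubB [387 224  19  36 684] rect [ 456.9 -199. ] [109.6  60. ] 0.0 z [0.0005 0.0171 0.0218]
board [ 300  149  101   62 4991] rect [527.7 -55. ] [308.3 408.5] 88.1 z [0.0156 0.0268 0.0319]
stand [ 203  147   74   30 1141] rect [576.9 154.3] [513.5 204.5] 46.7 z [0.0401 0.0722 0.0958]
brushA [231 202  44   8 189] rect [559.9 243.7] [ 13.2 131.8] 6.3 z [-0.0012  0.0102  0.015 ]
brushB [240 258  35   5 130] rect [392.5 225.6] [ 12.  104.3] 0.9 z [-0.0023  0.0096  0.0199]
vent [ 409  156  119   86 4645] rect [ 552.7 -264.3] [304.7 690.8] 13.0 z [0.0441 0.0529 0.0608]
grip [455 183  10  13  83] rect [ 468.1 -182.6] [ 28.5 523.2] 35.9 z [0.0564 0.0957 0.1003]
```

View pics/crop_t.png

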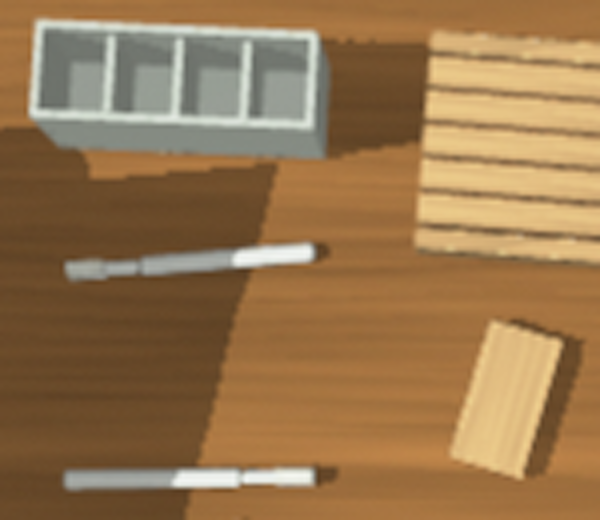

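The crop confirms it. Brush A (pixel 243,205) has its head on the left (+y) and brush B (243,260) has its head on the right (-y). The stand is white with four empty bays, and the block lies wooden back up.

```bash
cat > meas.py <<'E'
from h import *
def rect(im,box,lo,hi,zt,nm,cam='top',quiet=False):
    hsv=cv2.cvtColor(im,cv2.COLOR_RGB2HSV); m=np.zeros(im.shape[:2],np.uint8); u0,v0,u1,v1=box
    m[v0:v1,u0:u1]=cv2.inRange(hsv[v0:v1,u0:u1],np.array(lo),np.array(hi))
    n,l,st,_=cv2.connectedComponentsWithStats(m)
    k=1+np.argmax(st[1:,4]); vu=np.argwhere(l==k)
    pts=[]
    for du,dv in((-.5,-.5),(.5,-.5),(.5,.5),(-.5,.5)): pts.append(np.c_[vu[:,1]+du,vu[:,0]+dv])
    q=onplane(cam,np.vstack(pts),zt)[:,:2]*1000
    r=cv2.minAreaRect(cv2.convexHull(q.astype(np.float32)))
    c=onplane(cam,vu[:,::-1],zt)[:,:2]*1000
    b=cv2.boxPoints(r); e=sorted([(np.linalg.norm(b[i]-b[i-1]),i) for i in range(4)])[-1]; d=b[e[1]]-b[e[1]-1]
    ang=np.degrees(np.arctan2(d[1],d[0]))
    if not quiet: print(nm,st[k],'rect c',np.round(r[0],1),np.round(sorted(r[1]),1),'long ang %.1f'%(ang%180),'centroid',np.round(c.mean(0),1))
    return r
def brushmask(im,box): pass
E
python3 - <<'E'
from meas import *
im=np.load('/tmp/top.npz')['im']; hsv=cv2.cvtColor(im,cv2.COLOR_RGB2HSV)
for n,u,v in(('scrubA',322,240),('B',395,240),('board',350,175),('table',350,225),('brush sh',225,206),('brush lit',265,204),('shelf sh',225,215),('standtop',240,147),('grip',458,188),('kerb',480,170),('shutter',500,205),('louv',433,182)): print(n,hsv[v,u],im[v,u])
rect(im,(305,215,345,265),(15,60,190),(30,135,255),.018,'scrubA')
rect(im,(375,215,415,265),(15,60,190),(30,135,255),.018,'scrubB')
rect(im,(290,140,410,215),(15,60,150),(30,150,255),.028,'board')
rect(im,(205,197,280,215),(0,0,60),(179,90,255),.012,'brushA')
rect(im,(205,252,280,268),(0,0,60),(179,90,255),.012,'brushB')
rect(im,(195,140,285,185),(0,0,200),(179,60,255),.095,'stand')
c=cv2.resize(im[145:250,395:540],None,fx=5,fy=5,interpolation=cv2.INTER_CUBIC); cv2.imwrite('pics/vent.png',c[:,:,::-1])
E
```

```text
scrubA [ 19 106 230] [230 196 134]
B [ 19 107 229] [229 194 133]
board [ 17 113 205] [205 166 114]
table [ 15 156 163] [163 114  63]
brush sh [ 50   9 167] [163 167 161]
brush lit [ 45   4 239] [237 239 235]
shelf sh [ 15 158 100] [100  68  38]
standtop [ 49   9 223] [218 223 215]
grip [100  23  33] [30 32 33]
kerb [ 15 155 156] [156 109  61]
shutter [ 87  10 220] [211 220 219]
louv [ 0  0 39] [39 39 39]
scrubA [307 220  28  40 685] rect c [457.5  32. ] [ 62.3 112.9] long ang 164.3 centroid [456.9  32.1]
scrubB [385 222  20  37 724] rect c [ 459.3 -192.5] [ 61.2 113.6] long ang 0.0 centroid [ 458.5 -192.2]
board [ 298  147  102   63 5179] rect c [647.7 -50.9] [179.9 307.3] long ang 87.3 centroid [648.  -51.1]
brushA [211 200  63  10 323] rect c [560.3 275. ] [ 20.4 193.7] long ang 95.7 centroid [560.4 272.5]
brushB [211 257  63   6 320] rect c [393.  269.5] [ 18.2 190.5] long ang 90.9 centroid [394.2 274.5]
stand [203 145  71  27 374] rect c [684. 277.] [ 75.5 207.5] long ang 88.6 centroid [681.9 274.6]
```

View pics/vent.png

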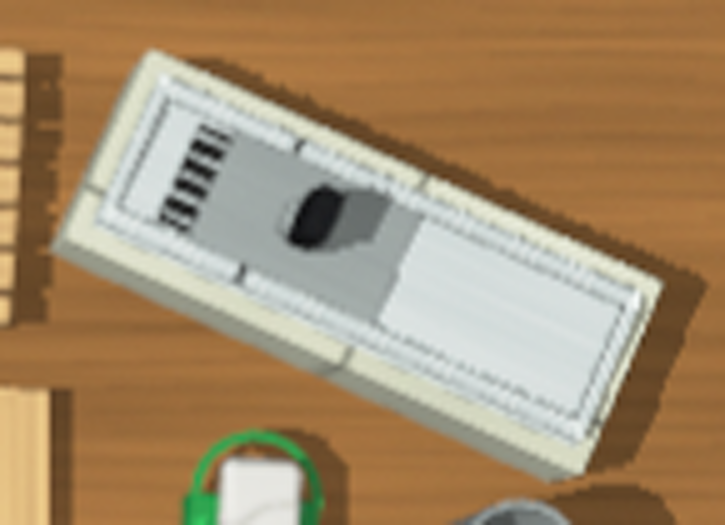

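The vent crop shows the grey steel shutter a little open. Its +y edge is near crop (205,180), and the marks are at (300,145) and (242,275), so it has only a short way to go. I start with scrub A.

>>> servo_tool(steps=[{"tx": 1.27, "ty": -2.4, "yaw": 1.5, "claw": 8.54}, {"tx": 1.27, "ty": -2.4}, {"tx": 1.27, "ty": -2.4}, {"tx": 1.27, "ty": -2.4}, {"tx": 1.27, "ty": -2.4}, {"tx": 1.27, "ty": -2.4}, {"tx": 1.27, "ty": -2.4}, {"tx": 1.27, "ty": -2.4}, {"tx": 1.27, "ty": -2.4}, {"tx": 1.27, "ty": -2.4}, {"tx": 1.27, "ty": -2.4}, {"tx": 1.27, "ty": -2.4}, {"tx": 1.27, "ty": -2.4}, {"tx": 1.27, "ty": -2.4}, {"tx": 1.27, "ty": -2.4}, {"tx": 1.27, "ty": -2.4}, {"tx": 1.27, "ty": -2.4}, {"tx": 1.27, "ty": -2.4}, {"tx": 1.27, "ty": -2.4}, {"tx": 1.27, "ty": -2.5}], newtons=20)

```text
invalid input at $.steps[0]: expected keys tx, ty, tz, yaw, claw
```

Run:
```python
from h import *
print(env.tcp_to_tips, env.observe()['position'],env.observe()['tool_rot'][:,1])
```

```text
0.019 [0.16228805 0.52522132 0.2174645 ] [ 0.29532785  0.95539509 -0.00129927]
```

>>> servo_tool(steps=[{"tx": 1.8, "ty": -3.4, "tz": 0, "yaw": 1.5, "claw": 8.54}, {"tx": 1.8, "ty": -3.4, "tz": 0, "yaw": 0, "claw": 8.54}, {"tx": 1.8, "ty": -3.4, "tz": 0, "yaw": 0, "claw": 8.54}, {"tx": 1.8, "ty": -3.4, "tz": 0, "yaw": 0, "claw": 8.54}, {"tx": 1.8, "ty": -3.4, "tz": 0, "yaw": 0, "claw": 8.54}, {"tx": 1.8, "ty": -3.4, "tz": 0, "yaw": 0, "claw": 8.54}, {"tx": 1.8, "ty": -3.4, "tz": 0, "yaw": 0, "claw": 8.54}, {"tx": 1.8, "ty": -3.4, "tz": -1, "yaw": 0, "claw": 8.54}, {"tx": 1.8, "ty": -3.4, "tz": -2, "yaw": 0, "claw": 8.54}, {"tx": 1.8, "ty": -3.4, "tz": -2, "yaw": 0, "claw": 8.54}, {"tx": 1.8, "ty": -3.4, "tz": -2, "yaw": 0, "claw": 8.54}, {"tx": 1.8, "ty": -3.4, "tz": -2, "yaw": 0, "claw": 8.54}, {"tx": 1.8, "ty": -3.4, "tz": -2, "yaw": 0, "claw": 8.54}, {"tx": 1.8, "ty": -3.4, "tz": -2, "yaw": 0, "claw": 8.54}, {"tx": 0.2, "ty": -0.5, "tz": 0, "yaw": 0, "claw": 8.54}, {"tx": 0, "ty": 0, "tz": 0, "yaw": 0, "claw": 8.54}], newtons=20)

```text
time_s: 1.7
position: [0.4164, 0.0439, 0.0877]
tool_rot: [[-0.962, 0.272, -0.001], [0.272, 0.962, 0.0], [0.001, -0.0, -1.0]]
ft_force: [-0.5, 0.5, 0.1]
grip_width: 0.0852
gripper_force: 0.0
```

>>> servo_tool(steps=[{"tx": 0, "ty": 0, "tz": -2.5, "yaw": 0, "claw": 8.54}, {"tx": 0, "ty": 0, "tz": -2.5, "yaw": 0, "claw": 8.54}, {"tx": 0, "ty": 0, "tz": -1, "yaw": 0, "claw": 8.54}, {"tx": 0, "ty": 0, "tz": -1, "yaw": 0, "claw": 8.54}, {"tx": 0, "ty": 0, "tz": 0, "yaw": 0, "claw": 5}, {"tx": 0, "ty": 0, "tz": 0, "yaw": 0, "claw": 5}, {"tx": 0, "ty": 0, "tz": 0, "yaw": 0, "claw": 5}, {"tx": 0, "ty": 0, "tz": 0, "yaw": 0, "claw": 5}, {"tx": 0, "ty": 0, "tz": 0, "yaw": 0, "claw": 5}, {"tx": 0, "ty": 0, "tz": 0, "yaw": 0, "claw": 5}], newtons=20)

```text
time_s: 2.7
position: [0.4165, 0.0444, 0.0182]
tool_rot: [[-0.963, 0.27, 0.0], [0.27, 0.963, -0.0], [-0.0, 0.0, -1.0]]
ft_force: [-0.3, -0.3, 0.4]
grip_width: 0.05
gripper_force: 0.0
```

Run:
```python
from h import *
a,_=save('scene','x.png'); b,_=save('top','y.png')
o=np.hstack([cv2.resize(a[170:330,200:400],(400,320)),cv2.resize(b[180:340,260:460],(400,320))])
cv2.imwrite('pics/g1.png',o[:,:,::-1])
```

```text
(no output)
```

View pics/g1.png

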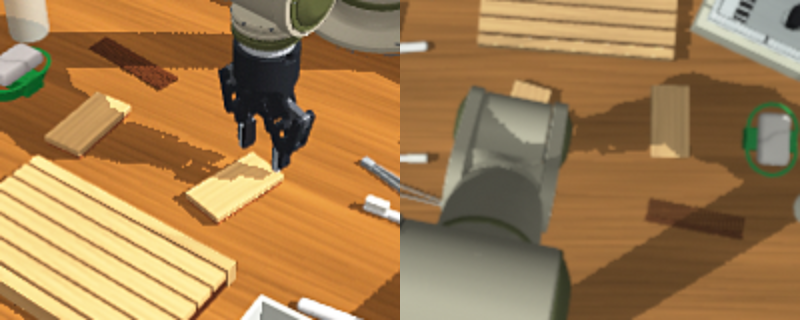

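The left half (scene view) shows the closed fingers beside or behind the near end of block A, which seems to have shifted. In the right half the hand hides it. I measure it again from the scene camera.

Run:
```python
from meas import *
im=np.load('/tmp/scene.npz')['im']
hsv=cv2.cvtColor(im,cv2.COLOR_RGB2HSV)
for u,v in((310,265),(325,252),(322,256),(322,272)): print(u,v,hsv[v,u])
rect(im,(285,235,345,285),(15,60,110),(30,150,255),.018,'A','scene')
print(proj('scene',[[.4165,.0444,.01],[.404,.047,.018],[.457,.032,.018]]))
d=np.load('/tmp/scene.npz')['d']; P=cloud('scene',d)
for u,v in((318,262),(305,270),(328,252)):print(P[v,u])
```

```text
310 265 [ 24  98 253]
325 252 [ 25  99 255]
322 256 [ 17 135 200]
322 272 [ 12 168 212]
A [293 246  49  35 850] rect c [461.8  36.1] [ 67.3 119.5] long ang 164.1 centroid [464.6  36.1]
[[329.99901804 254.86257854]
 [333.54523706 249.95113366]
 [317.13038676 260.29873052]]
[0.46054456 0.03664575 0.017574  ]
[0.49768101 0.02338693 0.01486452]
[0.41717508 0.03887807 0.0174424 ]
```

Run:
```python
from meas import *
s=np.load('/tmp/scene.npz');im=s['im'];P=cloud('scene',s['d'])
m=(im.max(2)<75)&(s['d']>0); m[:, :300]=0; m[:,365:]=0; m[:200]=0; m[262:]=0
m&=(P[:,:,2]<.06)&(P[:,:,2]>.006)&(abs(P[:,:,0]-.4165)<.05)
vu=np.argwhere(m); 
for v in range(225,262,3):
    q=vu[vu[:,0]==v]
    if len(q): print(v,[(int(u),*np.round(P[v,u]*1000).astype(int)) for u in q[::4,1]])
c=cv2.resize(im[200:290,280:380],None,fx=6,fy=6,interpolation=cv2.INTER_CUBIC); cv2.imwrite('pics/g2.png',c[:,:,::-1])
print(proj('scene',[[.4165,.0444,z] for z in(0,.01,.02,.03)]))
```

```text
234 [(319, np.int64(413), np.int64(10), np.int64(59))]
237 [(319, np.int64(413), np.int64(10), np.int64(50)), (324, np.int64(409), np.int64(22), np.int64(53))]
240 [(321, np.int64(421), np.int64(21), np.int64(51)), (325, np.int64(406), np.int64(23), np.int64(41))]
243 [(321, np.int64(420), np.int64(20), np.int64(40))]
249 [(339, np.int64(430), np.int64(76), np.int64(55)), (343, np.int64(427), np.int64(85), np.int64(57))]
252 [(339, np.int64(434), np.int64(78), np.int64(49)), (343, np.int64(427), np.int64(85), np.int64(48))]
[[329.90210507 257.80653285]
 [329.99901804 254.86257854]
 [330.09697054 251.88374952]
 [330.19597656 248.86950469]]
```

View pics/g2.png

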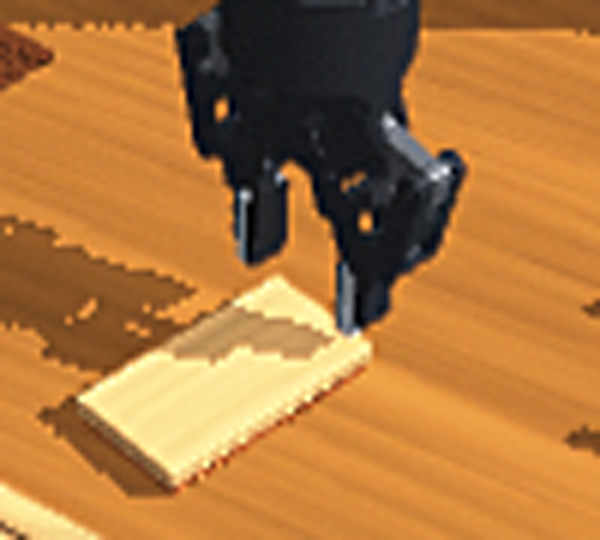

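The fingertips hang about 20 mm above the block, at roughly z = 37 mm. I check the state against that.

Run:
```python
from meas import *
o=env.observe(); print(o['time_s'],o['position'],o['q'],o['grip_width'],o['ft_force'])
save('scene','x2.png')
s=np.load('/tmp/scene.npz');im=s['im'];P=cloud('scene',s['d'])
m=(im.max(2)<75)&(s['d']>0); m[:, :300]=0; m[:,365:]=0; m[:200]=0; m[262:]=0
for v in range(238,262,2):
    q=np.flatnonzero(m[v])
    print(v,[(int(u),*np.round(P[v,u]*1000).astype(int).tolist()) for u in q[::5]])
```

```text
2.8 [0.41643394 0.04442112 0.01809257] [-1.02050534e+01  2.58168350e+01  1.10456617e+02 -4.20433003e-04
  4.37213238e+01 -8.45235672e+01] 0.050476094264333415 [ 0.18296053  0.7174144  -0.83764477]
238 [(319, 415, 11, 48), (325, 408, 24, 49), (338, 436, 75, 94), (345, 444, 97, 109), (350, 438, 106, 109)]
240 [(321, 419, 19, 49), (326, 404, 25, 40), (340, 434, 79, 88), (345, 444, 97, 104), (350, 424, 100, 90)]
242 [(321, 420, 20, 44), (338, 437, 76, 82), (343, 442, 92, 94), (350, 428, 102, 88)]
244 [(336, 436, 70, 73), (342, 441, 89, 85), (347, 440, 101, 90)]
246 [(336, 434, 69, 64), (343, 442, 92, 81)]
248 [(336, 435, 70, 59), (343, 424, 83, 57)]
250 [(339, 431, 76, 53), (344, 423, 86, 52)]
252 [(339, 431, 77, 47)]
254 [(340, 434, 81, 45)]
256 []
258 []
260 []
```

>>> servo_tool(steps=[{"tx": 0, "ty": 0, "tz": 0, "yaw": 0, "claw": 8.54}, {"tx": 0, "ty": 0, "tz": 0, "yaw": 0, "claw": 8.54}, {"tx": 0, "ty": 0, "tz": 0, "yaw": 0, "claw": 8.54}, {"tx": 0, "ty": 0, "tz": 0, "yaw": 0, "claw": 8.54}, {"tx": 0, "ty": 0, "tz": -0.5, "yaw": 0, "claw": 8.54}, {"tx": 0, "ty": 0, "tz": -0.5, "yaw": 0, "claw": 8.54}, {"tx": 0, "ty": 0, "tz": 0, "yaw": 0, "claw": 8.54}], newtons=20)

```text
time_s: 3.55
position: [0.416, 0.0445, 0.0073]
tool_rot: [[-0.963, 0.27, -0.001], [0.27, 0.963, 0.0], [0.001, -0.0, -1.0]]
ft_force: [-0.6, -0.1, -0.9]
grip_width: 0.0853
gripper_force: 0.0
```

```bash
cat >> meas.py <<'E'
def tips(x,y):
    save('scene','x2.png'); s=np.load('/tmp/scene.npz');im=s['im'];P=cloud('scene',s['d'])
    m=(im.max(2)<75)&(s['d']>0)&(abs(P[:,:,0]-x)<.07)&(abs(P[:,:,1]-y)<.08)&(P[:,:,2]>.004)&(P[:,:,2]<.2)
    q=P[m]*1000
    for side in(-1,1):
        k=q[side*(q[:,1]-y*1000)>5]; k=k[np.argsort(k[:,2])][:8]
        print('tips',side,np.round(k).astype(int).tolist())
E
python3 - <<'E'
from meas import *
o=env.observe(); print(o['position'],o['ft_force'],o['grip_width']); tips(.4165,.0444)
E
```

```text
[0.41601255 0.04450948 0.00731377] [-0.60786838 -0.11142261 -0.87274185] 0.08534298830659341
tips -1 [[404, 5, 35], [401, 6, 36], [408, 4, 38], [404, 5, 38], [414, 5, 39], [396, 6, 39], [413, 1, 39], [400, 8, 40]]
tips 1 [[437, 86, 36], [438, 97, 43], [428, 99, 43], [441, 88, 44], [438, 94, 45], [428, 99, 46], [427, 101, 46], [440, 87, 46]]
```

The fingertips really are about 36 mm higher than the reported z suggests, and this holds at both openings. I go lower in small steps and watch the force.

>>> servo_tool(steps=[{"tx": 0, "ty": 0, "tz": -0.5, "yaw": 0, "claw": 8.54}, {"tx": 0, "ty": 0, "tz": -0.5, "yaw": 0, "claw": 8.54}, {"tx": 0, "ty": 0, "tz": -0.4, "yaw": 0, "claw": 8.54}, {"tx": 0, "ty": 0, "tz": -0.4, "yaw": 0, "claw": 8.54}, {"tx": 0, "ty": 0, "tz": -0.4, "yaw": 0, "claw": 8.54}, {"tx": 0, "ty": 0, "tz": 0, "yaw": 0, "claw": 8.54}], newtons=20)

```text
time_s: 4.2
position: [0.4162, 0.0445, -0.0145]
tool_rot: [[-0.963, 0.27, -0.001], [0.27, 0.963, 0.0], [0.001, -0.0, -1.0]]
ft_force: [0.6, -0.2, -0.1]
grip_width: 0.0855
gripper_force: 0.0
```

Run:
```python
from meas import *
o=env.observe(); print(o['position'],o['ft_force'],o['grip_width']); tips(.4165,.0444)
```

```text
[ 0.4161965   0.04447456 -0.01446655] [ 0.60392083 -0.15476613 -0.10824976] 0.08553768206670687
tips -1 [[396, 6, 12], [407, 4, 13], [400, 5, 15], [405, 5, 16], [396, 9, 17], [405, 9, 17], [400, 5, 18], [413, 5, 18]]
tips 1 [[437, 95, 22], [427, 100, 23], [436, 100, 23], [434, 96, 23], [432, 100, 23], [439, 98, 25], [430, 99, 25], [433, 95, 25]]
```

>>> servo_tool(steps=[{"tx": 0, "ty": 0, "tz": -0.2, "yaw": 0, "claw": 5}, {"tx": 0, "ty": 0, "tz": 0, "yaw": 0, "claw": 5}, {"tx": 0, "ty": 0, "tz": 0, "yaw": 0, "claw": 5}, {"tx": 0, "ty": 0, "tz": 0, "yaw": 0, "claw": 5}, {"tx": 0, "ty": 0, "tz": 0, "yaw": 0, "claw": 5}], newtons=20)

```text
time_s: 4.75
position: [0.4164, 0.0444, -0.0159]
tool_rot: [[-0.963, 0.27, 0.0], [0.27, 0.963, -0.0], [-0.0, -0.0, -1.0]]
ft_force: [-0.4, -0.1, 2.8]
grip_width: 0.0578
gripper_force: 21.9
```

>>> servo_tool(steps=[{"tx": 0.1, "ty": 0, "tz": 1.2, "yaw": 0, "claw": 5}, {"tx": 0.2, "ty": 0, "tz": 1.2, "yaw": 0, "claw": 5}, {"tx": 0.3, "ty": -0.1, "tz": 1.2, "yaw": 0, "claw": 5}, {"tx": 0.6, "ty": -0.2, "tz": 1.2, "yaw": 0, "claw": 5}, {"tx": 0.8, "ty": -0.2, "tz": 1.1, "yaw": 0, "claw": 5}, {"tx": 0.8, "ty": -0.3, "tz": 1.0, "yaw": 0, "claw": 5}, {"tx": 0, "ty": 0, "tz": 0, "yaw": 0, "claw": 5}], newtons=20)

```text
time_s: 5.45
position: [0.4457, 0.0361, 0.0538]
tool_rot: [[-0.963, 0.27, 0.003], [0.27, 0.963, -0.0], [-0.003, 0.0, -1.0]]
ft_force: [-0.3, 0.3, -1.9]
grip_width: 0.0577
gripper_force: 22.0
```

Run:
```python
from meas import *
print(env.observe()['gripper_force'])
save('scene','g3.png',(200,170,400,320),3)
```

```text
22.026725113391876
```

View pics/g3.png

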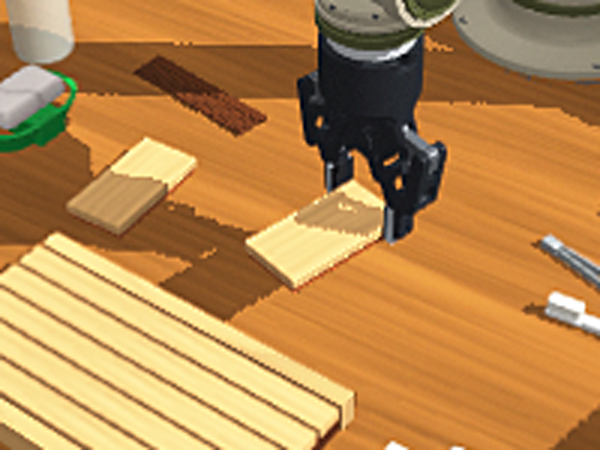

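The block is held level at 20 N and does not pivot by itself. I lower it again and try a softer grip, with the claw commanded just at the block's width.

>>> servo_tool(steps=[{"tx": 0, "ty": 0, "tz": -2, "yaw": 0, "claw": 5}, {"tx": 0, "ty": 0, "tz": -2, "yaw": 0, "claw": 5}, {"tx": 0, "ty": 0, "tz": -2, "yaw": 0, "claw": 5}, {"tx": 0, "ty": 0, "tz": -0.6, "yaw": 0, "claw": 5}, {"tx": 0, "ty": 0, "tz": 0, "yaw": 0, "claw": 5.7}, {"tx": 0, "ty": 0, "tz": 0, "yaw": 0, "claw": 5.7}], newtons=20)

```text
time_s: 6.1
position: [0.4445, 0.0365, -0.0126]
tool_rot: [[-0.963, 0.27, 0.0], [0.27, 0.963, -0.0], [-0.0, 0.0, -1.0]]
ft_force: [0.3, 0.8, -2.0]
grip_width: 0.0573
gripper_force: 22.4
```

>>> servo_tool(steps=[{"tx": 0, "ty": 0, "tz": 0, "yaw": 0, "claw": 5.76}, {"tx": 0, "ty": 0, "tz": 0, "yaw": 0, "claw": 5.76}], newtons=20)

```text
time_s: 6.3
position: [0.4447, 0.0364, -0.0124]
tool_rot: [[-0.963, 0.27, 0.001], [0.27, 0.963, -0.0], [-0.001, 0.0, -1.0]]
ft_force: [0.1, -0.2, -1.8]
grip_width: 0.0576
gripper_force: 18.8
```

>>> servo_tool(steps=[{"tx": 0, "ty": 0, "tz": 0, "yaw": 0, "claw": 5.79}, {"tx": 0, "ty": 0, "tz": 0, "yaw": 0, "claw": 5.79}], newtons=20)

```text
time_s: 6.5
position: [0.4446, 0.0364, -0.0127]
tool_rot: [[-0.963, 0.27, 0.001], [0.27, 0.963, -0.0], [-0.001, 0.0, -1.0]]
ft_force: [0.2, 0.4, -0.8]
grip_width: 0.0576
gripper_force: 6.6
```

>>> servo_tool(steps=[{"tx": 0, "ty": 0, "tz": 0, "yaw": 0, "claw": 5.81}, {"tx": 0, "ty": 0, "tz": 0, "yaw": 0, "claw": 5.81}], newtons=20)

```text
time_s: 6.7
position: [0.4446, 0.0364, -0.0129]
tool_rot: [[-0.963, 0.27, 0.0], [0.27, 0.963, -0.0], [-0.0, 0.0, -1.0]]
ft_force: [-0.5, 0.2, -0.6]
grip_width: 0.0584
gripper_force: 1.4
```

>>> servo_tool(steps=[{"tx": 0, "ty": 0, "tz": 0, "yaw": 0, "claw": 5.8}, {"tx": 0, "ty": 0, "tz": 0.6, "yaw": 0, "claw": 5.8}, {"tx": 0.1, "ty": 0, "tz": 0.6, "yaw": 0, "claw": 5.8}, {"tx": 0.1, "ty": 0, "tz": 0.6, "yaw": 0, "claw": 5.8}, {"tx": 0.1, "ty": -0.1, "tz": 0.6, "yaw": 0, "claw": 5.8}, {"tx": 0.2, "ty": 0, "tz": 0.6, "yaw": 0, "claw": 5.8}, {"tx": 0.2, "ty": -0.1, "tz": 0.6, "yaw": 0, "claw": 5.8}, {"tx": 0.3, "ty": -0.1, "tz": 0.6, "yaw": 0, "claw": 5.8}, {"tx": 0.3, "ty": -0.1, "tz": 0.6, "yaw": 0, "claw": 5.8}, {"tx": 0, "ty": 0, "tz": 0, "yaw": 0, "claw": 5.8}], newtons=20)

```text
time_s: 7.7
position: [0.4583, 0.0322, 0.0358]
tool_rot: [[-0.963, 0.27, 0.002], [0.27, 0.963, -0.0], [-0.002, 0.0, -1.0]]
ft_force: [0.4, -0.1, -0.2]
grip_width: 0.058
gripper_force: 0.0
```

```bash
cat >> meas.py <<'E'
def woodpts(box,cam='scene'):
    # 3D points of woody/terracotta block above the shelf inside a world box (x0,x1,y0,y1)
    save(cam,'w.png'); s=np.load('/tmp/%s.npz'%cam); im=s['im']; P=cloud(cam,s['d'])
    hsv=cv2.cvtColor(im,cv2.COLOR_RGB2HSV)
    m=(hsv[:,:,1]>60)&(hsv[:,:,2]>80)&(s['d']>0)
    m&=(P[:,:,0]>box[0])&(P[:,:,0]<box[1])&(P[:,:,1]>box[2])&(P[:,:,1]<box[3])&(P[:,:,2]>.006)
    return P[m]*1000, np.argwhere(m), im
E
python3 - <<'E'
from meas import *
q,vu,im=woodpts((.38,.56,-.06,.1))
print(len(q)); 
for x in range(400,560,15):
    k=q[abs(q[:,0]-x)<7]; 
    if len(k)>8: print(x,len(k),np.round(np.percentile(k[:,2],[10,50,90])))
E
```

```text
1401
430 23 [ 15.  17. 305.]
445 141 [ 16.  18. 332.]
460 183 [ 16.  19. 339.]
475 216 [ 16.  20. 340.]
490 316 [ 16. 295. 332.]
505 177 [ 15.  18. 316.]
520 125 [14. 17. 19.]
535 120 [12. 17. 19.]
550 12 [ 9. 14. 16.]
```

The grip was too soft and the block stayed flat. This time I lift firmly and then loosen a little at a time in the air, so that the block pivots before it slides.

>>> servo_tool(steps=[{"tx": -0.7, "ty": 0.2, "tz": -1.6, "yaw": 0, "claw": 6.4}, {"tx": -0.6, "ty": 0.2, "tz": -1.6, "yaw": 0, "claw": 6.4}, {"tx": 0, "ty": 0, "tz": -1.7, "yaw": 0, "claw": 6.4}, {"tx": 0, "ty": 0, "tz": -0.2, "yaw": 0, "claw": 5}, {"tx": 0, "ty": 0, "tz": 0, "yaw": 0, "claw": 5}, {"tx": 0, "ty": 0, "tz": 0, "yaw": 0, "claw": 5}, {"tx": 0, "ty": 0, "tz": 0, "yaw": 0, "claw": 5}, {"tx": 0, "ty": 0, "tz": 2, "yaw": 0, "claw": 5}, {"tx": 0, "ty": 0, "tz": 2, "yaw": 0, "claw": 5}, {"tx": 0, "ty": 0, "tz": 2, "yaw": 0, "claw": 5.72}, {"tx": 0, "ty": 0, "tz": 0, "yaw": 0, "claw": 5.76}, {"tx": 0, "ty": 0, "tz": 0, "yaw": 0, "claw": 5.77}, {"tx": 0, "ty": 0, "tz": 0, "yaw": 0, "claw": 5.78}], newtons=20)

```text
time_s: 9.05
position: [0.444, 0.0365, 0.0433]
tool_rot: [[-0.963, 0.27, -0.001], [0.27, 0.963, 0.0], [0.001, -0.0, -1.0]]
ft_force: [0.2, -0.7, -2.3]
grip_width: 0.0579
gripper_force: 8.4
```

```bash
cat >> meas.py <<'E'
def side(x0,x1,y0,y1,zmax=.16):
    q,vu,im=woodpts((x0,x1,y0,y1)); q=q[q[:,2]<zmax*1000]
    for x in range(int(x0*1000),int(x1*1000),12):
        k=q[abs(q[:,0]-x)<6]
        if len(k)>8: print(x,len(k),np.round(np.percentile(k[:,2],[10,50,90])).astype(int).tolist(),end=' | ')
    print()
E
python3 - <<'E'
from meas import *
side(.38,.56,-.06,.1)
E
```

```text
428 14 [76, 78, 80] | 440 62 [77, 79, 104] | 452 94 [76, 78, 112] | 464 109 [75, 78, 87] | 476 112 [73, 78, 80] | 488 105 [74, 78, 80] | 500 106 [72, 78, 80] | 512 114 [74, 78, 79] | 524 116 [73, 78, 79] | 536 121 [66, 77, 79] | 548 40 [67, 74, 79] |
```

Still level at 8 N, and the block is about 60 mm up. I continue loosening in finer steps.

>>> servo_tool(steps=[{"tx": 0, "ty": 0, "tz": 0, "yaw": 0, "claw": 5.785}, {"tx": 0, "ty": 0, "tz": 0, "yaw": 0, "claw": 5.785}], newtons=20)

```text
time_s: 9.3
position: [0.4443, 0.0364, 0.0436]
tool_rot: [[-0.963, 0.27, -0.001], [0.27, 0.963, 0.0], [0.001, -0.0, -1.0]]
ft_force: [-0.1, -0.7, -2.1]
grip_width: 0.0579
gripper_force: 5.9
```

Run:
```python
from meas import *
side(.38,.56,-.06,.1)
```

```text
428 9 [76, 79, 86] | 440 84 [75, 78, 107] | 452 108 [68, 73, 78] | 464 135 [63, 67, 75] | 476 140 [56, 61, 65] | 488 138 [50, 55, 60] | 500 145 [44, 48, 54] | 512 140 [37, 43, 47] | 524 137 [31, 37, 41] | 536 47 [29, 32, 36] |
```

>>> servo_tool(steps=[{"tx": 0, "ty": 0, "tz": 0, "yaw": 0, "claw": 5.79}, {"tx": 0, "ty": 0, "tz": 0, "yaw": 0, "claw": 5.79}], newtons=20)

```text
time_s: 9.55
position: [0.4445, 0.0364, 0.044]
tool_rot: [[-0.963, 0.27, -0.0], [0.27, 0.963, -0.0], [-0.0, -0.0, -1.0]]
ft_force: [0.6, -1.0, -2.2]
grip_width: 0.0582
gripper_force: 3.8
```

Run:
```python
from meas import *
side(.38,.56,-.06,.1)
```

```text
440 79 [73, 78, 106] | 452 135 [64, 72, 98] | 464 161 [55, 63, 71] | 476 155 [45, 52, 59] | 488 161 [34, 42, 49] | 500 153 [25, 32, 40] | 512 156 [17, 23, 29] | 524 68 [13, 16, 21] |
```

The block pivots at about 5 N and is now roughly 40° down, with its far end at the shelf. I raise it so that it swings the rest of the way.

>>> servo_tool(steps=[{"tx": 0, "ty": 0, "tz": 0.5, "yaw": 0, "claw": 5.785}, {"tx": 0, "ty": 0, "tz": 1, "yaw": 0, "claw": 5.785}, {"tx": 0, "ty": 0, "tz": 1, "yaw": 0, "claw": 5.785}, {"tx": 0, "ty": 0, "tz": 1, "yaw": 0, "claw": 5.785}, {"tx": 0, "ty": 0, "tz": 1, "yaw": 0, "claw": 5.79}, {"tx": 0, "ty": 0, "tz": 0, "yaw": 0, "claw": 5.79}, {"tx": 0, "ty": 0, "tz": 0, "yaw": 0, "claw": 5.79}], newtons=20)

```text
time_s: 10.3
position: [0.4444, 0.0364, 0.0892]
tool_rot: [[-0.963, 0.27, 0.001], [0.27, 0.963, -0.0], [-0.001, 0.0, -1.0]]
ft_force: [-0.1, 0.9, -1.6]
grip_width: 0.0578
gripper_force: 3.4
```

Run:
```python
from meas import *
side(.38,.56,-.06,.1,.2)
```

```text
428 17 [119, 120, 135] | 440 103 [101, 120, 124] | 452 347 [61, 92, 118] | 464 387 [26, 53, 88] | 476 69 [20, 29, 42] |
```

The block now hangs almost vertical, leaning about 15°. I square it to the board and press its foot against the rail to bring it upright.

>>> servo_tool(steps=[{"tx": 0, "ty": 0, "tz": 0, "yaw": 6.5, "claw": 5.7}, {"tx": 0, "ty": 0, "tz": 0, "yaw": 6.5, "claw": 5.7}, {"tx": 2, "ty": -0.1, "tz": -0.2, "yaw": 0, "claw": 5.7}, {"tx": 2, "ty": -0.1, "tz": -0.2, "yaw": 0, "claw": 5.7}, {"tx": 2, "ty": -0.1, "tz": 0, "yaw": 0, "claw": 5.7}, {"tx": 1.5, "ty": -0.1, "tz": 0, "yaw": 0, "claw": 5.7}, {"tx": 0.8, "ty": 0, "tz": 0, "yaw": 0, "claw": 5.78}, {"tx": 0.6, "ty": 0, "tz": 0, "yaw": 0, "claw": 5.785}, {"tx": 0.5, "ty": 0, "tz": 0, "yaw": 0, "claw": 5.785}, {"tx": 0.5, "ty": -0.1, "tz": 0, "yaw": 0, "claw": 5.785}, {"tx": 0.5, "ty": 0, "tz": 0, "yaw": 0, "claw": 5.785}, {"tx": 0.5, "ty": -0.1, "tz": 0, "yaw": 0, "claw": 5.785}, {"tx": 0.4, "ty": 0, "tz": 0, "yaw": 0, "claw": 5.785}, {"tx": 0, "ty": 0, "tz": 0, "yaw": 0, "claw": 5.785}], newtons=20)

```text
time_s: 11.75
position: [0.5579, 0.0304, 0.085]
tool_rot: [[-0.999, 0.047, 0.0], [0.047, 0.999, -0.0], [-0.0, -0.0, -1.0]]
ft_force: [-0.1, -0.5, -2.4]
grip_width: 0.0577
gripper_force: 5.2
```

Run:
```python
from meas import *
q,vu,im=woodpts((.5,.562,-.06,.1)); 
for z in range(20,150,10):
    k=q[abs(q[:,2]-z)<5]
    if len(k)>4: print(z,len(k),np.round(np.percentile(k[:,0],[10,50,90])).astype(int),np.round(np.percentile(k[:,1],[5,95])).astype(int))
cv2.imwrite('pics/g4.png',cv2.resize(im[170:320,200:400],None,fx=3,fy=3)[:,:,::-1])
```

```text
20 7 [555 559 560] [60 61]
30 7 [552 556 560] [59 62]
40 5 [553 556 561] [59 62]
50 9 [553 560 562] [31 62]
60 8 [553 561 562] [11 62]
70 15 [553 560 562] [ 6 62]
80 21 [552 560 562] [ 5 62]
90 28 [560 561 562] [ 6 62]
100 33 [560 561 562] [ 5 43]
110 61 [547 560 562] [ 6 53]
120 101 [548 556 561] [ 5 51]
```

View pics/g4.png

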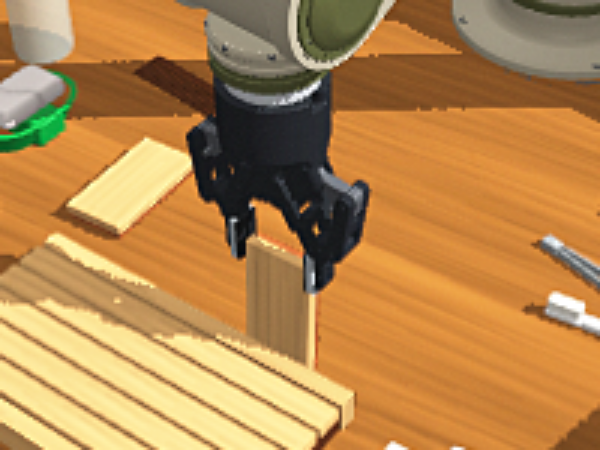

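The picture shows the block upright at the rail, wooden back towards the board (around crop 280,310). I tighten, lift it and set it on the board.

>>> servo_tool(steps=[{"tx": 0, "ty": 0, "tz": 0, "yaw": 0, "claw": 5.5}, {"tx": 0, "ty": 0, "tz": 1, "yaw": 0, "claw": 5.5}, {"tx": 0, "ty": 0, "tz": 1.2, "yaw": 0, "claw": 5.5}, {"tx": 0, "ty": 0, "tz": 1.2, "yaw": 0, "claw": 5.5}, {"tx": 1, "ty": -0.2, "tz": 0, "yaw": 0, "claw": 5.5}, {"tx": 1.3, "ty": -0.2, "tz": 0, "yaw": 0, "claw": 5.5}, {"tx": 1.3, "ty": -0.2, "tz": 0, "yaw": 0, "claw": 5.5}, {"tx": 0, "ty": 0, "tz": 0, "yaw": 0, "claw": 5.5}], newtons=20)

```text
time_s: 12.6
position: [0.5949, 0.024, 0.1188]
tool_rot: [[-0.999, 0.047, 0.001], [0.047, 0.999, -0.0], [-0.001, -0.0, -1.0]]
ft_force: [0.2, 0.3, -1.9]
grip_width: 0.0574
gripper_force: 23.4
```

```bash
cat >> meas.py <<'E'
def vface(x0,x1,y0,y1,z0=.045):
    q,vu,im=woodpts((x0,x1,y0,y1))
    for z in range(int(z0*1000)-10,170,8):
        k=q[abs(q[:,2]-z)<4]
        if len(k)>4: print(z,len(k),np.round(np.percentile(k[:,0],[10,50,90])).astype(int).tolist(),np.round(np.percentile(k[:,1],[5,95])).astype(int).tolist(),end=' | ')
    print()
E
python3 - <<'E'
from meas import *
vface(.56,.64,-.02,.08)
E
```

```text
43 28 [601, 604, 605] [4, 54] | 51 68 [600, 604, 606] [1, 55] | 59 64 [601, 604, 605] [1, 55] | 67 67 [600, 603, 605] [1, 55] | 75 65 [600, 603, 604] [2, 54] | 83 69 [599, 602, 604] [3, 56] | 91 69 [599, 602, 603] [2, 55] | 99 72 [598, 601, 603] [1, 55] | 107 67 [598, 601, 602] [1, 55] | 115 75 [597, 600, 602] [4, 55] | 123 69 [597, 600, 601] [3, 55] | 131 62 [598, 599, 600] [0, 50] | 139 63 [597, 599, 601] [-2, 48] | 147 102 [585, 598, 600] [0, 47] | 155 66 [590, 594, 598] [0, 48] |
```

>>> servo_tool(steps=[{"tx": 0, "ty": 0, "tz": -0.6, "yaw": 0, "claw": 5.5}, {"tx": 0, "ty": 0, "tz": -0.4, "yaw": 0, "claw": 5.5}, {"tx": 0, "ty": 0, "tz": -0.2, "yaw": 0, "claw": 5.5}, {"tx": 0, "ty": 0, "tz": 0, "yaw": 0, "claw": 5.5}], newtons=20)

```text
time_s: 13.05
position: [0.593, 0.0245, 0.1066]
tool_rot: [[-0.999, 0.047, -0.001], [0.047, 0.999, 0.0], [0.001, 0.0, -1.0]]
ft_force: [0.1, -0.6, -1.4]
grip_width: 0.0577
gripper_force: 23.4
```

Run:
```python
from meas import *
vface(.56,.64,-.02,.08)
```

```text
35 59 [599, 602, 604] [3, 56] | 43 60 [598, 602, 604] [6, 56] | 51 65 [599, 601, 603] [-1, 56] | 59 67 [598, 601, 603] [3, 55] | 67 67 [597, 601, 602] [3, 56] | 75 70 [597, 600, 602] [2, 56] | 83 68 [597, 600, 601] [2, 56] | 91 67 [597, 599, 601] [2, 56] | 99 72 [596, 598, 600] [4, 56] | 107 72 [596, 598, 600] [3, 56] | 115 63 [596, 598, 599] [2, 55] | 123 58 [595, 597, 599] [0, 47] | 131 67 [595, 597, 599] [-2, 48] | 139 123 [584, 592, 597] [1, 45] |
```

>>> servo_tool(steps=[{"tx": 0, "ty": 0, "tz": -0.2, "yaw": 0, "claw": 5.5}, {"tx": 0, "ty": 0, "tz": 0, "yaw": 0, "claw": 5.78}, {"tx": 0, "ty": 0, "tz": 0, "yaw": 0, "claw": 5.85}, {"tx": 0, "ty": 0, "tz": 0, "yaw": 0, "claw": 6}, {"tx": 0, "ty": 0, "tz": 0, "yaw": 0, "claw": 7}, {"tx": 0, "ty": 0, "tz": 0, "yaw": 0, "claw": 8.54}, {"tx": 0, "ty": 0, "tz": 0, "yaw": 0, "claw": 8.54}, {"tx": 0, "ty": 0, "tz": 2, "yaw": 0, "claw": 8.54}, {"tx": 0, "ty": 0, "tz": 3, "yaw": 0, "claw": 8.54}, {"tx": 0, "ty": 0, "tz": 2, "yaw": 0, "claw": 8.54}], newtons=20)

```text
time_s: 14.1
position: [0.5938, 0.0244, 0.1768]
tool_rot: [[-0.999, 0.047, 0.002], [0.047, 0.999, -0.0], [-0.002, -0.0, -1.0]]
ft_force: [0.1, 0.4, -0.9]
grip_width: 0.0851
gripper_force: 0.0
```

Run:
```python
from meas import *
vface(.56,.64,-.02,.08)
```

```text
35 64 [595, 603, 605] [2, 56] | 43 64 [600, 602, 604] [1, 55] | 51 66 [600, 602, 604] [3, 55] | 59 55 [600, 602, 604] [2, 55] | 67 67 [597, 602, 603] [4, 55] | 75 64 [598, 602, 603] [3, 55] | 83 67 [597, 601, 603] [1, 55] | 91 68 [596, 601, 602] [3, 55] | 99 67 [598, 600, 602] [2, 56] | 107 70 [598, 600, 601] [2, 56] | 115 73 [596, 600, 602] [3, 56] | 123 74 [597, 600, 601] [3, 56] | 131 84 [584, 599, 601] [6, 55] | 139 126 [588, 595, 600] [2, 54] |
```

The block stands by itself on the board. I go behind it with closed fingers and push it high up.

>>> servo_tool(steps=[{"tx": -2, "ty": 0.1, "tz": 0, "yaw": 0, "claw": 0}, {"tx": -2, "ty": 0.1, "tz": 0, "yaw": 0, "claw": 0}, {"tx": -2, "ty": 0.1, "tz": 0, "yaw": 0, "claw": 0}, {"tx": 0, "ty": 0, "tz": 0, "yaw": 0, "claw": 0}, {"tx": 0, "ty": 0, "tz": -2, "yaw": 0, "claw": 0}, {"tx": 0, "ty": 0, "tz": -2, "yaw": 0, "claw": 0}, {"tx": 0, "ty": 0, "tz": -2.5, "yaw": 0, "claw": 0}, {"tx": 0, "ty": 0, "tz": 0, "yaw": 0, "claw": 0}, {"tx": 1, "ty": 0, "tz": 0, "yaw": 0, "claw": 0}, {"tx": 1, "ty": 0, "tz": 0, "yaw": 0, "claw": 0}, {"tx": 0.8, "ty": 0, "tz": 0, "yaw": 0, "claw": 0}, {"tx": 0.8, "ty": 0, "tz": 0, "yaw": 0, "claw": 0}, {"tx": 0.8, "ty": 0, "tz": 0, "yaw": 0, "claw": 0}, {"tx": 0.8, "ty": 0, "tz": 0, "yaw": 0, "claw": 0}, {"tx": 0.8, "ty": 0, "tz": 0, "yaw": 0, "claw": 0}, {"tx": 0, "ty": 0, "tz": 0, "yaw": 0, "claw": 0}, {"tx": 0, "ty": 0, "tz": 0, "yaw": 0, "claw": 0}], newtons=20)

```text
time_s: 15.85
position: [0.5933, 0.0275, 0.1098]
tool_rot: [[-0.999, 0.047, -0.0], [0.047, 0.999, 0.0], [0.0, -0.0, -1.0]]
ft_force: [0.1, -0.1, 0.5]
grip_width: 0.0002
gripper_force: 0.0
```

Run:
```python
from meas import *
side(.54,.76,0.005,.05,.2); vface(.56,.64,-.02,.08)
```

```text
564 13 [25, 26, 28] | 576 80 [26, 27, 29] | 588 19 [24, 28, 177] | 600 41 [46, 48, 147] | 612 59 [25, 55, 63] | 624 81 [26, 28, 71] | 636 131 [22, 27, 80] | 648 133 [26, 28, 94] | 660 134 [24, 28, 103] | 672 192 [27, 107, 112] | 684 193 [27, 30, 107] | 696 92 [23, 27, 29] | 708 100 [26, 28, 30] | 720 105 [21, 27, 29] | 732 173 [10, 26, 29] | 744 16 [11, 19, 28] | 
35 19 [607, 614, 627] [53, 56] | 43 114 [606, 611, 631] [4, 55] | 51 184 [615, 628, 635] [2, 51] | 131 8 [592, 599, 606] [19, 43] |
```

>>> servo_tool(steps=[{"tx": 0, "ty": 0, "tz": 3, "yaw": 0, "claw": 0}, {"tx": -2, "ty": -2, "tz": 2, "yaw": 0, "claw": 8.54}, {"tx": -3, "ty": -3, "tz": 0, "yaw": 0, "claw": 8.54}, {"tx": -3, "ty": -3, "tz": 0, "yaw": 0, "claw": 8.54}, {"tx": -3, "ty": -3, "tz": 0, "yaw": 0, "claw": 8.54}, {"tx": 0, "ty": 0, "tz": 0, "yaw": 0, "claw": 8.54}], newtons=20)

```text
time_s: 16.55
position: [0.4806, -0.0847, 0.1604]
tool_rot: [[-0.999, 0.05, -0.001], [0.05, 0.999, -0.0], [0.001, -0.0, -1.0]]
ft_force: [0.6, -0.1, 0.2]
grip_width: 0.0722
gripper_force: 0.0
```

Run:
```python
from meas import *
im,_=save('top','t1.png'); 
im2,_=save('scene','s1.png')
hsv=cv2.cvtColor(im,cv2.COLOR_RGB2HSV)
rect(im2,(205,205,280,255),(15,60,110),(30,150,255),.018,'B scene','scene')
rect(im,(370,205,425,270),(15,60,110),(30,140,255),.018,'B top')
o=np.hstack([cv2.resize(im2[190:370,150:350],(400,360)),cv2.resize(im[130:310,270:470],(400,360))])
cv2.imwrite('pics/c1.png',o[:,:,::-1])
```

```text
B scene [221 208  43  32 642] rect c [ 439.2 -210.8] [ 70.5 119.4] long ang 0.3 centroid [ 441.1 -211.5]
B top [387 230  26  40 605] rect c [ 430.7 -207.7] [ 78.7 123.2] long ang 179.6 centroid [ 426.6 -220.1]
```

View pics/c1.png

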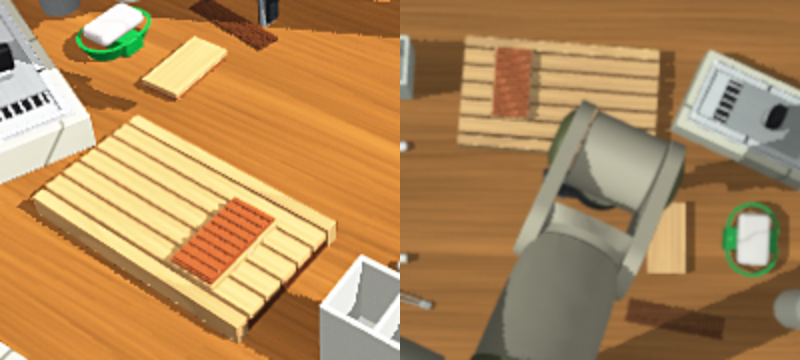

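Block A lies flat, ridged face up, on the board (left 225,240; right 512,82). Block B has been knocked to about (434, -217) mm, still square to the axes. I go there and repeat.

>>> servo_tool(steps=[{"tx": -1.8, "ty": -2.7, "tz": 0, "yaw": 3, "claw": 8.54}, {"tx": -1.8, "ty": -2.7, "tz": 0, "yaw": 0, "claw": 8.54}, {"tx": -1.8, "ty": -2.6, "tz": 0, "yaw": 0, "claw": 8.54}, {"tx": -1.8, "ty": -2.6, "tz": 0, "yaw": 0, "claw": 8.54}, {"tx": -1.8, "ty": -2.6, "tz": 0, "yaw": 0, "claw": 8.54}, {"tx": 0, "ty": 0, "tz": -3, "yaw": 0, "claw": 8.54}, {"tx": 0, "ty": 0, "tz": -3, "yaw": 0, "claw": 8.54}, {"tx": 0, "ty": 0, "tz": -3, "yaw": 0, "claw": 8.54}, {"tx": 0, "ty": 0, "tz": -3, "yaw": 0, "claw": 8.54}, {"tx": 0, "ty": 0, "tz": -2, "yaw": 0, "claw": 8.54}, {"tx": 0, "ty": 0, "tz": 0, "yaw": 0, "claw": 8.54}], newtons=20)

```text
time_s: 17.75
position: [0.3934, -0.2132, 0.0181]
tool_rot: [[-1.0, -0.007, -0.003], [-0.007, 1.0, 0.003], [0.003, 0.003, -1.0]]
ft_force: [0.1, -0.4, 0.3]
grip_width: 0.0853
gripper_force: 0.0
```

Run:
```python
from meas import *
q,vu,im=woodpts((.33,.52,-.28,-.15)); q=q[q[:,2]<25]; t=q[q[:,2]>14]
print(np.round(np.percentile(t[:,0],[1,99])),np.round(np.percentile(t[:,1],[1,99])), len(t))
for x in range(390,490,15):
    k=t[abs(t[:,0]-x)<6]; print(x,np.round(np.percentile(k[:,1],[3,97])) if len(k)>5 else '')
tips(.39,-.217)
```

```text
[382. 491.] [-244. -186.] 587
390 [-243. -186.]
405 [-243. -187.]
420 [-242. -188.]
435 [-244. -188.]
450 [-242. -188.]
465 [-243. -187.]
480 [-244. -188.]
tips -1 [[323, -261, 5], [323, -268, 5], [321, -255, 5], [331, -233, 6], [323, -257, 6], [323, -282, 7], [322, -290, 7], [399, -256, 47]]
tips 1 [[333, -189, 4], [326, -177, 4], [321, -167, 5], [327, -194, 5], [336, -191, 5], [321, -157, 5], [322, -201, 6], [321, -174, 6]]
```

>>> servo_tool(steps=[{"tx": -0.1, "ty": -0.2, "tz": -1.5, "yaw": 0, "claw": 8.54}, {"tx": 0, "ty": 0, "tz": -1, "yaw": 0, "claw": 8.54}, {"tx": 0, "ty": 0, "tz": -0.9, "yaw": 0, "claw": 8.54}, {"tx": 0, "ty": 0, "tz": 0, "yaw": 0, "claw": 5}, {"tx": 0, "ty": 0, "tz": 0, "yaw": 0, "claw": 5}, {"tx": 0, "ty": 0, "tz": 0, "yaw": 0, "claw": 5}, {"tx": 0, "ty": 0, "tz": 0, "yaw": 0, "claw": 5}, {"tx": 0, "ty": 0, "tz": 0, "yaw": 0, "claw": 5}, {"tx": 0, "ty": 0, "tz": 2, "yaw": 0, "claw": 5}, {"tx": 0, "ty": 0, "tz": 2, "yaw": 0, "claw": 5}, {"tx": 0, "ty": 0, "tz": 2, "yaw": 0, "claw": 5.72}, {"tx": 0, "ty": 0, "tz": 0, "yaw": 0, "claw": 5.76}, {"tx": 0, "ty": 0, "tz": 0, "yaw": 0, "claw": 5.78}, {"tx": 0, "ty": 0, "tz": 0, "yaw": 0, "claw": 5.785}, {"tx": 0, "ty": 0, "tz": 0, "yaw": 0, "claw": 5.785}, {"tx": 0, "ty": 0, "tz": 0, "yaw": 0, "claw": 5.785}], newtons=20)

```text
time_s: 19.45
position: [0.3922, -0.2164, 0.0454]
tool_rot: [[-1.0, -0.006, -0.001], [-0.006, 1.0, 0.001], [0.001, 0.001, -1.0]]
ft_force: [0.4, -0.0, -1.4]
grip_width: 0.058
gripper_force: 12.0
```

Run:
```python
from meas import *
side(.36,.52,-.28,-.15)
```

```text
384 41 [75, 77, 113] | 396 58 [74, 76, 89] | 408 87 [72, 76, 115] | 420 77 [71, 75, 77] | 432 77 [68, 75, 77] | 444 77 [70, 75, 76] | 456 83 [70, 74, 77] | 468 79 [69, 74, 76] | 480 85 [68, 74, 76] | 492 88 [60, 70, 74] |
```

Held level at 12 N, slightly firmer than before. I loosen in the same fine steps.

>>> servo_tool(steps=[{"tx": 0, "ty": 0, "tz": 0, "yaw": 0, "claw": 5.79}, {"tx": 0, "ty": 0, "tz": 0, "yaw": 0, "claw": 5.795}, {"tx": 0, "ty": 0, "tz": 0, "yaw": 0, "claw": 5.795}], newtons=20)

```text
time_s: 19.8
position: [0.3925, -0.2166, 0.046]
tool_rot: [[-1.0, -0.006, 0.0], [-0.006, 1.0, -0.0], [-0.0, -0.0, -1.0]]
ft_force: [-0.2, -0.6, -1.4]
grip_width: 0.0581
gripper_force: 1.4
```

Run:
```python
from meas import *
side(.36,.52,-.28,-.15)
```

```text
384 43 [72, 76, 114] | 396 98 [64, 69, 75] | 408 129 [56, 61, 109] | 420 123 [46, 52, 57] | 432 115 [38, 43, 48] | 444 109 [30, 35, 39] | 456 115 [21, 27, 31] | 468 117 [14, 19, 23] | 480 13 [14, 15, 18] |
```

>>> servo_tool(steps=[{"tx": 0, "ty": 0, "tz": 0, "yaw": 0, "claw": 5.785}, {"tx": 0, "ty": 0, "tz": 0.5, "yaw": 0, "claw": 5.785}, {"tx": 0, "ty": 0, "tz": 1, "yaw": 0, "claw": 5.785}, {"tx": 0, "ty": 0, "tz": 1, "yaw": 0, "claw": 5.785}, {"tx": 0, "ty": 0, "tz": 1, "yaw": 0, "claw": 5.785}, {"tx": 0, "ty": 0, "tz": 1, "yaw": 0, "claw": 5.785}, {"tx": 0, "ty": 0, "tz": 0, "yaw": 0, "claw": 5.785}], newtons=20)

```text
time_s: 20.55
position: [0.3929, -0.217, 0.0925]
tool_rot: [[-1.0, -0.006, 0.002], [-0.006, 1.0, -0.002], [-0.002, -0.002, -1.0]]
ft_force: [-0.4, 0.8, -2.7]
grip_width: 0.058
gripper_force: 2.7
```

Run:
```python
from meas import *
side(.36,.52,-.28,-.15,.2)
```

```text
372 24 [20, 77, 117] | 384 206 [22, 64, 120] | 396 454 [24, 73, 116] | 408 26 [122, 155, 183] |
```

>>> servo_tool(steps=[{"tx": 0, "ty": 0, "tz": 0, "yaw": 0, "claw": 5.5}, {"tx": 0, "ty": 0, "tz": 0, "yaw": 0, "claw": 5.5}, {"tx": 0, "ty": 0, "tz": 1.5, "yaw": -1.5, "claw": 5.5}, {"tx": 0, "ty": 0, "tz": 1.7, "yaw": -1.5, "claw": 5.5}, {"tx": 1.5, "ty": 0.7, "tz": 0, "yaw": 0, "claw": 5.5}, {"tx": 2.5, "ty": 1.2, "tz": 0, "yaw": 0, "claw": 5.5}, {"tx": 2.5, "ty": 1.2, "tz": 0, "yaw": 0, "claw": 5.5}, {"tx": 2.5, "ty": 1.2, "tz": 0, "yaw": 0, "claw": 5.5}, {"tx": 2.5, "ty": 1.2, "tz": 0, "yaw": 0, "claw": 5.5}, {"tx": 2.5, "ty": 1.2, "tz": 0, "yaw": 0, "claw": 5.5}, {"tx": 2.5, "ty": 1.2, "tz": 0, "yaw": 0, "claw": 5.5}, {"tx": 2.2, "ty": 0.9, "tz": 0, "yaw": 0, "claw": 5.5}, {"tx": 1.4, "ty": 0.5, "tz": 0, "yaw": 0, "claw": 5.5}, {"tx": 0, "ty": 0, "tz": 0, "yaw": 0, "claw": 5.5}], newtons=20)

```text
time_s: 22.0
position: [0.5944, -0.1228, 0.122]
tool_rot: [[-0.999, 0.045, -0.001], [0.045, 0.999, 0.0], [0.001, 0.0, -1.0]]
ft_force: [-0.3, -0.3, -0.9]
grip_width: 0.0573
gripper_force: 24.1
```

Run:
```python
from meas import *
vface(.56,.64,-.18,-.07)
```

```text
43 41 [588, 592, 593] [-144, -91] | 51 49 [585, 592, 593] [-144, -91] | 59 61 [586, 592, 594] [-145, -92] | 67 49 [588, 592, 594] [-144, -91] | 75 54 [587, 592, 594] [-145, -91] | 83 59 [586, 592, 594] [-146, -92] | 91 60 [585, 592, 594] [-147, -92] | 99 52 [589, 593, 594] [-141, -91] | 107 63 [588, 593, 594] [-145, -91] | 115 52 [584, 593, 595] [-144, -92] | 123 61 [589, 593, 595] [-147, -91] | 131 43 [592, 593, 595] [-144, -92] | 139 36 [592, 594, 595] [-150, -106] | 147 100 [580, 590, 594] [-148, -107] | 163 7 [584, 604, 608] [-153, -82] |
```

>>> servo_tool(steps=[{"tx": 0.4, "ty": 0, "tz": -0.5, "yaw": 0, "claw": 5.5}, {"tx": 0, "ty": 0, "tz": -0.4, "yaw": 0, "claw": 5.5}, {"tx": 0, "ty": 0, "tz": -0.2, "yaw": 0, "claw": 5.5}, {"tx": 0, "ty": 0, "tz": 0, "yaw": 0, "claw": 5.5}], newtons=20)

```text
time_s: 22.45
position: [0.5969, -0.1237, 0.1116]
tool_rot: [[-0.999, 0.047, -0.001], [0.047, 0.999, 0.0], [0.001, 0.0, -1.0]]
ft_force: [0.2, -1.0, -0.7]
grip_width: 0.0571
gripper_force: 24.1
```

Run:
```python
from meas import *
vface(.56,.64,-.18,-.07)
```

```text
35 48 [588, 595, 597] [-143, -92] | 43 50 [589, 596, 597] [-146, -92] | 51 53 [587, 596, 598] [-142, -92] | 59 56 [590, 596, 597] [-145, -93] | 67 54 [592, 596, 597] [-147, -92] | 75 58 [590, 596, 597] [-143, -93] | 83 56 [591, 596, 597] [-145, -92] | 91 56 [593, 596, 597] [-146, -92] | 99 59 [590, 596, 597] [-146, -92] | 107 54 [592, 596, 597] [-144, -93] | 115 61 [592, 596, 598] [-145, -92] | 123 39 [595, 596, 598] [-146, -93] | 131 46 [591, 596, 599] [-149, -107] | 139 79 [584, 592, 597] [-149, -110] | 147 5 [596, 602, 609] [-162, -82] | 155 6 [584, 602, 609] [-162, -94] | 163 6 [584, 586, 609] [-153, -93] |
```

>>> servo_tool(steps=[{"tx": 0, "ty": 0, "tz": -0.2, "yaw": 0, "claw": 5.5}, {"tx": 0, "ty": 0, "tz": 0, "yaw": 0, "claw": 5.78}, {"tx": 0, "ty": 0, "tz": 0, "yaw": 0, "claw": 5.85}, {"tx": 0, "ty": 0, "tz": 0, "yaw": 0, "claw": 6}, {"tx": 0, "ty": 0, "tz": 0, "yaw": 0, "claw": 7}, {"tx": 0, "ty": 0, "tz": 0, "yaw": 0, "claw": 8.54}, {"tx": 0, "ty": 0, "tz": 0, "yaw": 0, "claw": 8.54}, {"tx": 0, "ty": 0, "tz": 2, "yaw": 0, "claw": 8.54}, {"tx": 0, "ty": 0, "tz": 3, "yaw": 0, "claw": 8.54}, {"tx": 0, "ty": 0, "tz": 1.5, "yaw": 0, "claw": 8.54}, {"tx": -2, "ty": 0.1, "tz": 0, "yaw": 0, "claw": 0}, {"tx": -2, "ty": 0.1, "tz": 0, "yaw": 0, "claw": 0}, {"tx": -2.4, "ty": 0.1, "tz": 0, "yaw": 0, "claw": 0}, {"tx": 0, "ty": 0, "tz": 0, "yaw": 0, "claw": 0}, {"tx": 0, "ty": 0, "tz": -2.5, "yaw": 0, "claw": 0}, {"tx": 0, "ty": 0, "tz": -2.5, "yaw": 0, "claw": 0}, {"tx": 0, "ty": 0, "tz": -1.3, "yaw": 0, "claw": 0}, {"tx": 0, "ty": 0, "tz": 0, "yaw": 0, "claw": 0}], newtons=20)

```text
time_s: 24.3
position: [0.5332, -0.1203, 0.1103]
tool_rot: [[-0.999, 0.047, -0.003], [0.047, 0.999, 0.001], [0.003, 0.001, -1.0]]
ft_force: [-0.2, 0.2, 0.3]
grip_width: -0.0001
gripper_force: 0.0
```

Run:
```python
from meas import *
vface(.56,.64,-.18,-.07)
```

```text
35 55 [591, 597, 598] [-148, -92] | 43 54 [589, 596, 598] [-144, -92] | 51 51 [592, 596, 598] [-144, -92] | 59 53 [593, 596, 598] [-145, -92] | 67 57 [589, 596, 598] [-144, -92] | 75 52 [593, 597, 598] [-145, -93] | 83 60 [591, 596, 598] [-148, -92] | 91 53 [589, 596, 598] [-146, -93] | 99 62 [592, 596, 598] [-147, -93] | 107 61 [590, 596, 598] [-147, -92] | 115 61 [589, 597, 598] [-144, -93] | 123 60 [593, 596, 598] [-145, -93] | 131 80 [581, 595, 597] [-145, -93] | 139 97 [584, 592, 597] [-146, -95] |
```

Block B stands on the board, so I push it over gently, then back away.

>>> servo_tool(steps=[{"tx": 1, "ty": 0, "tz": 0, "yaw": 0, "claw": 0}, {"tx": 1, "ty": 0, "tz": 0, "yaw": 0, "claw": 0}, {"tx": 0.6, "ty": 0, "tz": 0, "yaw": 0, "claw": 0}, {"tx": 0.5, "ty": 0, "tz": 0, "yaw": 0, "claw": 0}, {"tx": 0.5, "ty": 0, "tz": 0, "yaw": 0, "claw": 0}, {"tx": 0.5, "ty": 0, "tz": 0, "yaw": 0, "claw": 0}, {"tx": 0.5, "ty": 0, "tz": 0, "yaw": 0, "claw": 0}, {"tx": 0.5, "ty": 0, "tz": 0, "yaw": 0, "claw": 0}, {"tx": 0.5, "ty": 0, "tz": 0, "yaw": 0, "claw": 0}, {"tx": 0.3, "ty": 0, "tz": 0, "yaw": 0, "claw": 0}, {"tx": 0, "ty": 0, "tz": 0, "yaw": 0, "claw": 0}, {"tx": 0, "ty": 0, "tz": 0, "yaw": 0, "claw": 0}, {"tx": -2, "ty": 2, "tz": 3, "yaw": 0, "claw": 0}, {"tx": -4, "ty": 3, "tz": 2, "yaw": 0, "claw": 0}, {"tx": -4, "ty": 3, "tz": 1, "yaw": 0, "claw": 0}, {"tx": -4, "ty": 3, "tz": 0, "yaw": 0, "claw": 0}, {"tx": -2, "ty": 3, "tz": 0, "yaw": 0, "claw": 0}], newtons=20)

```text
time_s: 26.05
position: [0.4331, 0.0178, 0.1708]
tool_rot: [[-0.999, 0.047, -0.0], [0.047, 0.999, -0.0], [0.0, -0.0, -1.0]]
ft_force: [0.8, 0.4, 0.8]
grip_width: -0.0002
gripper_force: 0.0
```

```bash
cat >> meas.py <<'E'
def ridges():
    im,d=save('top','t.png'); P=cloud('top',d)
    hsv=cv2.cvtColor(im,cv2.COLOR_RGB2HSV); m=cv2.inRange(hsv,(4,130,90),(14,220,230)); m[:145]=0; m[215:]=0; m[:,:295]=0; m[:,405:]=0
    m=cv2.morphologyEx(m,cv2.MORPH_CLOSE,np.ones((3,3)))
    n,l,st,_=cv2.connectedComponentsWithStats(m)
    for k in range(1,n):
        if st[k,4]<150: continue
        vu=np.argwhere(l==k); q=onplane('top',vu[:,::-1],.046)[:,:2]*1000
        r=cv2.minAreaRect(q.astype(np.float32)); print('ridged',st[k],np.round(r[0]),np.round(r[1]),round(r[2],1),'z',np.round(np.percentile(P[l==k][:,2]*1000,[10,50,90])))
    return im
E
python3 - <<'E'
from meas import *
im=ridges()
rect(im,(205,197,280,215),(0,0,60),(179,90,255),.012,'brushA')
rect(im,(205,252,280,268),(0,0,60),(179,90,255),.012,'brushB')
cv2.imwrite('pics/c2.png',cv2.resize(im[130:290,190:430],None,fx=3,fy=3)[:,:,::-1])
E
```

```text
ridged [316 154  20  35 625] [663.  21.] [ 55. 107.] 87.2 z [40. 44. 48.]
ridged [365 158  19  36 630] [ 652. -126.] [108.  54.] 0.1 z [39. 44. 48.]
brushA [211 200  63  10 323] rect c [560.3 275. ] [ 20.4 193.7] long ang 95.7 centroid [560.4 272.5]
brushB [211 257  63   6 316] rect c [393.  269.5] [ 18.2 190.5] long ang 90.9 centroid [394.3 273.8]
```

View pics/c2.png

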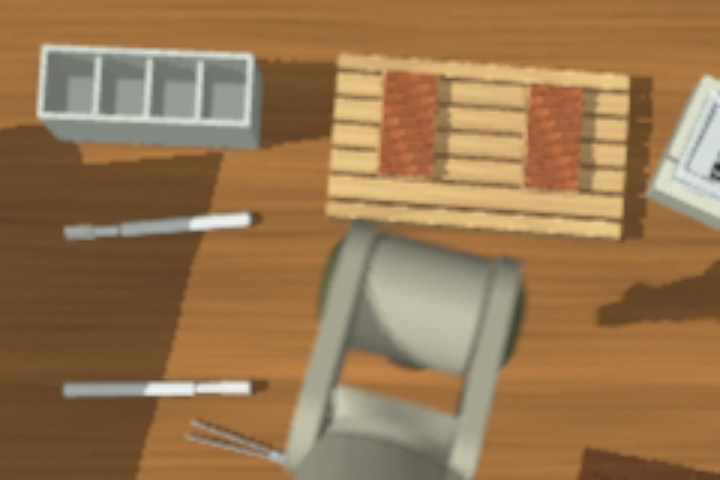

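Both blocks lie flat, ridged face up, well inside the board: (663,21) and (652,-126) mm, crop (408,125) and (553,138). Now the brushes. I want each handle/neck shoulder, where a small contact patch will let the brush swing.

```bash
cat > br.py <<'E'
from meas import *
def brush(im,box,headleft):
    hsv=cv2.cvtColor(im,cv2.COLOR_RGB2HSV); u0,v0,u1,v1=box
    m=np.zeros(im.shape[:2],np.uint8); m[v0:v1,u0:u1]=cv2.inRange(hsv[v0:v1,u0:u1],(0,0,60),(179,90,255))
    n,l,st,_=cv2.connectedComponentsWithStats(m); k=1+np.argmax(st[1:,4]); vu=np.argwhere(l==k)
    u=vu[:,1]; cols=np.arange(u.min(),u.max()+1); c=np.array([vu[u==i,0].mean() for i in cols]); w=np.array([(u==i).sum() for i in cols])
    foot=cols[-1]+.5 if headleft else cols[0]-.5
    # handle columns only for the line
    hc=(cols>foot-42) if headleft else (cols<foot+42)
    p=np.polyfit(cols[hc],c[hc],1); 
    a,b=onplane('top',[[foot,np.polyval(p,foot)],[(foot-40 if headleft else foot+40),np.polyval(p,foot-40 if headleft else foot+40)]],.010)[:,:2]*1000
    d=(b-a)/np.linalg.norm(b-a); print('foot',np.round(a,1),'dir ang %.1f'%np.degrees(np.arctan2(d[1],d[0])),'x=+43 point',np.round(a+138*d,1),'w',w.tolist())
E
python3 - <<'E'
from br import *
im=np.load('/tmp/top.npz')['im']
brush(im,(205,197,280,215),True); brush(im,(205,252,280,268),False)
E
```

```text
foot [570.  179.2] dir ang 95.7 x=+43 point [556.4 316.6] w [4, 5, 5, 5, 5, 5, 5, 5, 5, 5, 5, 4, 4, 4, 4, 4, 4, 4, 4, 5, 5, 5, 5, 6, 6, 6, 6, 6, 5, 5, 5, 5, 5, 5, 5, 6, 6, 6, 6, 6, 5, 5, 5, 5, 5, 5, 6, 6, 6, 6, 6, 6, 6, 5, 5, 5, 5, 5, 5, 5, 6, 5, 4]
foot [391.9 365. ] dir ang -88.4 x=+43 point [395.8 227.1] w [5, 6, 6, 6, 6, 6, 6, 6, 6, 5, 5, 5, 6, 6, 6, 5, 5, 5, 5, 5, 5, 5, 5, 5, 5, 5, 5, 5, 5, 5, 5, 5, 5, 5, 5, 5, 5, 5, 5, 5, 5, 5, 5, 5, 4, 4, 4, 4, 4, 4, 4, 4, 4, 5, 5, 5, 5, 5, 5, 5, 5, 5, 4]
```

>>> servo_tool(steps=[{"tx": 1, "ty": 2.5, "tz": 0, "yaw": -6.8, "claw": 4}, {"tx": 1, "ty": 2.5, "tz": 0, "yaw": -6.8, "claw": 4}, {"tx": 1, "ty": 2.5, "tz": 0, "yaw": -6.8, "claw": 4}, {"tx": 1, "ty": 2.5, "tz": 0, "yaw": -6.8, "claw": 4}, {"tx": 1, "ty": 2.5, "tz": 0, "yaw": -6.8, "claw": 4}, {"tx": 1, "ty": 2.5, "tz": 0, "yaw": -6.8, "claw": 4}, {"tx": 1, "ty": 2.5, "tz": 0, "yaw": -6.8, "claw": 4}, {"tx": 1, "ty": 2.5, "tz": 0, "yaw": -6.8, "claw": 4}, {"tx": 1, "ty": 2.5, "tz": -1, "yaw": -6.8, "claw": 4}, {"tx": 1, "ty": 2.5, "tz": -1, "yaw": -6.8, "claw": 4}, {"tx": 1, "ty": 2.5, "tz": -1, "yaw": -6.8, "claw": 4}, {"tx": 1.3, "ty": 2.4, "tz": -2, "yaw": -6.8, "claw": 4}, {"tx": 0, "ty": 0, "tz": -3, "yaw": 0, "claw": 4}, {"tx": 0, "ty": 0, "tz": -3, "yaw": 0, "claw": 4}, {"tx": 0, "ty": 0, "tz": 0, "yaw": 0, "claw": 4}], newtons=20)

```text
time_s: 27.6
position: [0.5569, 0.315, 0.0565]
tool_rot: [[-0.1, 0.995, -0.008], [0.995, 0.1, -0.003], [-0.002, -0.008, -1.0]]
ft_force: [-0.6, -0.4, 0.6]
grip_width: 0.0398
gripper_force: 0.0
```

Run:
```python
from meas import *
print(env.observe()['q'])
im,_=save('scene','s5.png',(290,240,490,390),3.5)
tips(.5565,.3165)
```

```text
[ 1.89111601e+01  3.91118131e+01  7.14392946e+01 -4.56828384e-03
  6.99095225e+01  1.31835691e+01]
tips -1 [[574, 309, 142], [576, 308, 143], [588, 307, 143], [587, 308, 143], [579, 309, 143], [587, 310, 144], [588, 305, 144], [583, 310, 145]]
tips 1 [[537, 323, 74], [538, 325, 79], [589, 327, 80], [584, 327, 80], [537, 326, 82], [589, 327, 83], [591, 323, 83], [589, 322, 87]]
```

View pics/s5.png

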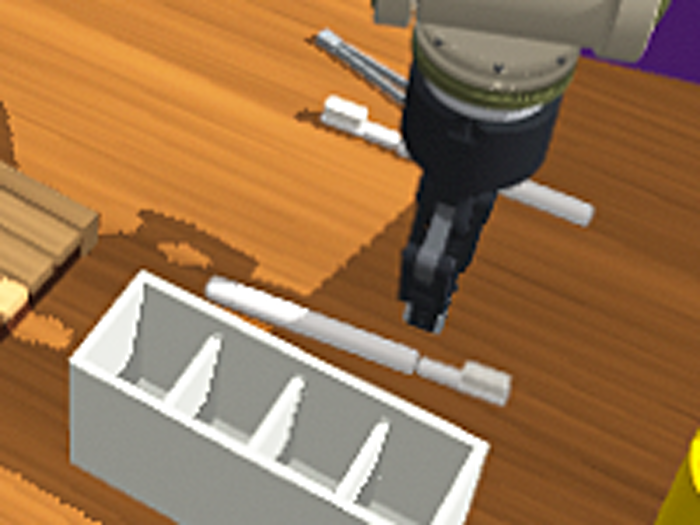

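>>> servo_tool(steps=[{"tx": 0, "ty": 0.2, "tz": -2.5, "yaw": 0, "claw": 4}, {"tx": 0, "ty": 0, "tz": -2.5, "yaw": 0, "claw": 4}, {"tx": 0, "ty": 0, "tz": -1.2, "yaw": 0, "claw": 4}, {"tx": 0, "ty": 0, "tz": -0.8, "yaw": 0, "claw": 4}, {"tx": 0, "ty": 0, "tz": 0, "yaw": 0, "claw": 1}, {"tx": 0, "ty": 0, "tz": 0, "yaw": 0, "claw": 1}, {"tx": 0, "ty": 0, "tz": 0, "yaw": 0, "claw": 1}, {"tx": 0, "ty": 0, "tz": 0, "yaw": 0, "claw": 1}, {"tx": 0, "ty": 0, "tz": 0, "yaw": 0, "claw": 1}], newtons=20)

```text
time_s: 28.6
position: [0.5597, 0.3179, -0.0084]
tool_rot: [[-0.1, 0.995, 0.002], [0.995, 0.1, 0.001], [0.0, 0.002, -1.0]]
ft_force: [0.2, -0.1, 6.1]
grip_width: 0.0129
gripper_force: 20.0
```

>>> servo_tool(steps=[{"tx": 0, "ty": 0, "tz": 1, "yaw": 0, "claw": 1}, {"tx": 0, "ty": 0, "tz": 2, "yaw": 0, "claw": 1}, {"tx": 0, "ty": 0, "tz": 2, "yaw": 0, "claw": 1}, {"tx": 0, "ty": 0, "tz": 2, "yaw": 0, "claw": 1}, {"tx": 0, "ty": 0, "tz": 0, "yaw": 0, "claw": 1}], newtons=20)

```text
time_s: 29.1
position: [0.5603, 0.3182, 0.0636]
tool_rot: [[-0.1, 0.995, 0.005], [0.995, 0.1, 0.002], [0.001, 0.005, -1.0]]
ft_force: [1.0, -0.9, 0.1]
grip_width: 0.0129
gripper_force: 19.5
```

```bash
cat >> meas.py <<'E'
def bside(x0,x1,y0,y1,ax=1,zmin=.004,zmax=.24):
    save('scene','w.png'); s=np.load('/tmp/scene.npz'); im=s['im']; P=cloud('scene',s['d'])*1000
    hsv=cv2.cvtColor(im,cv2.COLOR_RGB2HSV); m=(hsv[:,:,1]<70)&(hsv[:,:,2]>85)&(s['d']>0)
    m&=(P[:,:,0]>x0)&(P[:,:,0]<x1)&(P[:,:,1]>y0)&(P[:,:,1]<y1)&(P[:,:,2]>zmin*1000)&(P[:,:,2]<zmax*1000)
    q=P[m]; a=[y0,x0][ax==0]; b=[y1,x1][ax==0]
    for t in range(int(a),int(b),12):
        k=q[abs(q[:,ax]-t)<6]
        if len(k)>3: print(t,len(k),np.round(np.percentile(k[:,1-ax],50)).astype(int),np.round(np.percentile(k[:,2],[10,50,90])).astype(int).tolist(),end=' | ')
    print()
E
python3 - <<'E'
from meas import *
bside(520,620,150,420)
E
```

```text
186 24 575 [75, 79, 81] | 198 38 574 [76, 80, 81] | 210 41 573 [76, 80, 82] | 222 42 572 [76, 80, 82] | 234 40 571 [76, 80, 82] | 246 39 570 [76, 81, 83] | 258 44 569 [76, 82, 84] | 270 46 568 [77, 82, 85] | 282 46 568 [77, 82, 84] | 294 50 567 [78, 83, 85] | 306 31 569 [77, 83, 208] | 318 34 607 [103, 176, 183] | 330 79 603 [80, 172, 180] | 342 44 562 [79, 83, 92] | 354 62 562 [80, 89, 92] | 366 58 561 [79, 89, 92] |
```

>>> servo_tool(steps=[{"tx": 0, "ty": 0, "tz": -2, "yaw": 0, "claw": 1.26}, {"tx": 0, "ty": 0, "tz": -1, "yaw": 0, "claw": 1.28}, {"tx": 0, "ty": 0, "tz": 0, "yaw": 0, "claw": 1.29}, {"tx": 0, "ty": 0, "tz": 0, "yaw": 0, "claw": 1.29}], newtons=20)

```text
time_s: 29.55
position: [0.559, 0.3177, 0.0301]
tool_rot: [[-0.1, 0.995, -0.001], [0.995, 0.1, -0.0], [-0.0, -0.001, -1.0]]
ft_force: [0.2, -0.4, 0.3]
grip_width: 0.0129
gripper_force: 17.3
```

>>> servo_tool(steps=[{"tx": 0, "ty": 0, "tz": 0, "yaw": 0, "claw": 1.3}, {"tx": 0, "ty": 0, "tz": 0, "yaw": 0, "claw": 1.3}], newtons=20)

```text
time_s: 29.75
position: [0.5593, 0.3178, 0.031]
tool_rot: [[-0.1, 0.995, 0.001], [0.995, 0.1, 0.0], [0.0, 0.001, -1.0]]
ft_force: [0.9, 0.4, -1.5]
grip_width: 0.013
gripper_force: 15.7
```

Run:
```python
from meas import *
bside(520,620,150,420)
```

```text
186 24 573 [41, 47, 49] | 198 38 574 [43, 47, 50] | 210 39 573 [44, 47, 50] | 222 35 571 [45, 48, 50] | 234 41 571 [43, 49, 52] | 246 42 568 [43, 49, 51] | 258 42 568 [44, 50, 52] | 270 43 567 [44, 50, 52] | 282 47 567 [43, 50, 52] | 294 40 566 [44, 50, 52] | 306 35 572 [44, 52, 223] | 318 48 601 [138, 149, 227] | 330 105 598 [49, 143, 224] | 342 73 563 [46, 58, 222] | 354 71 561 [47, 58, 218] | 366 50 560 [48, 56, 60] |
```

>>> servo_tool(steps=[{"tx": 0, "ty": 0, "tz": 0, "yaw": 0, "claw": 1.31}, {"tx": 0, "ty": 0, "tz": 0, "yaw": 0, "claw": 1.32}, {"tx": 0, "ty": 0, "tz": 0, "yaw": 0, "claw": 1.32}], newtons=20)

```text
time_s: 30.1
position: [0.5591, 0.3177, 0.0305]
tool_rot: [[-0.1, 0.995, 0.0], [0.995, 0.1, 0.0], [0.0, 0.0, -1.0]]
ft_force: [0.8, 0.3, -0.0]
grip_width: 0.0132
gripper_force: 12.6
```

>>> servo_tool(steps=[{"tx": 0, "ty": 0, "tz": 0, "yaw": 0, "claw": 1.33}, {"tx": 0, "ty": 0, "tz": 0, "yaw": 0, "claw": 1.33}], newtons=20)

```text
time_s: 30.3
position: [0.5591, 0.3177, 0.0304]
tool_rot: [[-0.1, 0.995, -0.0], [0.995, 0.1, -0.0], [-0.0, -0.0, -1.0]]
ft_force: [0.3, 0.2, 0.1]
grip_width: 0.0133
gripper_force: 11.0
```

Run:
```python
from meas import *
bside(520,620,150,420)
```

```text
186 24 574 [42, 47, 48] | 198 39 573 [43, 46, 49] | 210 38 571 [42, 47, 49] | 222 37 570 [44, 47, 50] | 234 41 569 [42, 48, 51] | 246 41 569 [43, 49, 51] | 258 41 568 [43, 49, 51] | 270 43 567 [43, 48, 51] | 282 47 567 [44, 49, 51] | 294 43 566 [43, 49, 52] | 306 37 572 [45, 51, 233] | 318 51 602 [140, 149, 224] | 330 102 596 [48, 142, 224] | 342 73 564 [47, 58, 221] | 354 69 561 [47, 57, 180] | 366 49 560 [46, 55, 59] |
```

>>> servo_tool(steps=[{"tx": 0, "ty": 0, "tz": 0, "yaw": 0, "claw": 1.35}, {"tx": 0, "ty": 0, "tz": 0, "yaw": 0, "claw": 1.37}, {"tx": 0, "ty": 0, "tz": 0, "yaw": 0, "claw": 1.37}], newtons=20)

```text
time_s: 30.65
position: [0.5591, 0.3177, 0.0304]
tool_rot: [[-0.1, 0.995, -0.0], [0.995, 0.1, 0.0], [0.0, -0.0, -1.0]]
ft_force: [0.3, 0.5, -0.1]
grip_width: 0.0137
gripper_force: 4.7
```

Run:
```python
from meas import *
bside(520,620,150,300)
```

```text
186 24 574 [41, 46, 49] | 198 42 572 [42, 47, 49] | 210 36 571 [43, 47, 49] | 222 35 571 [42, 48, 50] | 234 42 570 [44, 49, 50] | 246 42 569 [43, 49, 51] | 258 40 568 [42, 48, 51] | 270 43 568 [45, 49, 52] | 282 48 567 [44, 49, 53] | 294 44 566 [43, 49, 52] |
```

>>> servo_tool(steps=[{"tx": 0, "ty": 0, "tz": 0, "yaw": 0, "claw": 1.38}, {"tx": 0, "ty": 0, "tz": 0, "yaw": 0, "claw": 1.38}], newtons=20)

```text
time_s: 30.9
position: [0.559, 0.3177, 0.0304]
tool_rot: [[-0.1, 0.995, -0.0], [0.995, 0.1, -0.0], [0.0, -0.0, -1.0]]
ft_force: [0.7, -0.4, -0.3]
grip_width: 0.0137
gripper_force: 3.1
```

Run:
```python
from meas import *
bside(520,620,150,300)
```

```text
186 18 575 [23, 28, 29] | 198 31 574 [24, 29, 31] | 210 37 574 [26, 33, 35] | 222 43 572 [29, 35, 37] | 234 40 571 [31, 37, 40] | 246 44 570 [33, 38, 41] | 258 39 569 [35, 41, 42] | 270 45 568 [38, 42, 45] | 282 44 568 [40, 45, 47] | 294 45 566 [41, 47, 49] |
```

It pivots at 3 N. I raise it slowly and let it swing down.

>>> servo_tool(steps=[{"tx": 0, "ty": 0, "tz": 0.5, "yaw": 0, "claw": 1.38}, {"tx": 0, "ty": 0, "tz": 1, "yaw": 0, "claw": 1.38}, {"tx": 0, "ty": 0, "tz": 1, "yaw": 0, "claw": 1.38}, {"tx": 0, "ty": 0, "tz": 1, "yaw": 0, "claw": 1.38}, {"tx": 0, "ty": 0, "tz": 1, "yaw": 0, "claw": 1.38}, {"tx": 0, "ty": 0, "tz": 1, "yaw": 0, "claw": 1.38}, {"tx": 0, "ty": 0, "tz": 1, "yaw": 0, "claw": 1.38}, {"tx": 0, "ty": 0, "tz": 1, "yaw": 0, "claw": 1.38}, {"tx": 0, "ty": 0, "tz": 1, "yaw": 0, "claw": 1.38}, {"tx": 0, "ty": 0, "tz": 0.5, "yaw": 0, "claw": 1.38}, {"tx": 0, "ty": 0, "tz": 0, "yaw": 0, "claw": 1.38}], newtons=20)

```text
time_s: 32.05
position: [0.5593, 0.3178, 0.1212]
tool_rot: [[-0.1, 0.995, 0.001], [0.995, 0.1, 0.0], [0.0, 0.001, -1.0]]
ft_force: [-0.5, -0.0, -0.6]
grip_width: 0.0139
gripper_force: 3.1
```

Run:
```python
from meas import *
bside(520,620,150,420)
```

```text
198 40 576 [95, 100, 102] | 210 40 575 [97, 104, 106] | 222 43 573 [102, 108, 111] | 234 42 572 [107, 112, 115] | 246 42 571 [111, 116, 119] | 258 43 569 [117, 120, 123] | 270 47 569 [118, 125, 127] | 282 45 568 [124, 129, 133] | 294 49 567 [128, 134, 138] | 306 46 568 [130, 139, 201] | 318 31 607 [185, 236, 239] | 330 86 603 [142, 227, 237] | 342 64 561 [145, 155, 160] | 354 72 560 [150, 159, 164] | 366 51 560 [153, 160, 166] |
```

>>> servo_tool(steps=[{"tx": 0, "ty": 0, "tz": 0, "yaw": 0, "claw": 1.385}, {"tx": 0, "ty": 0, "tz": 0, "yaw": 0, "claw": 1.385}], newtons=20)

```text
time_s: 32.3
position: [0.5589, 0.3176, 0.1198]
tool_rot: [[-0.1, 0.995, -0.001], [0.995, 0.1, -0.0], [-0.0, -0.001, -1.0]]
ft_force: [0.4, 1.2, 0.3]
grip_width: 0.0138
gripper_force: 2.4
```

Run:
```python
from meas import *
bside(520,620,150,420)
```

```text
210 12 573 [61, 63, 66] | 222 31 573 [65, 69, 73] | 234 32 571 [75, 77, 82] | 246 36 570 [81, 86, 91] | 258 37 570 [90, 95, 99] | 270 44 568 [100, 105, 110] | 282 49 567 [108, 115, 121] | 294 53 566 [116, 124, 130] | 306 49 567 [125, 132, 199] | 318 33 608 [224, 233, 238] | 330 101 601 [144, 222, 236] | 342 79 561 [155, 166, 174] | 354 70 560 [163, 172, 178] | 366 11 557 [167, 169, 172] |
```

>>> servo_tool(steps=[{"tx": 0, "ty": 0, "tz": 0, "yaw": 0, "claw": 1.39}, {"tx": 0, "ty": 0, "tz": 0, "yaw": 0, "claw": 1.38}], newtons=20)

```text
time_s: 32.55
position: [0.559, 0.3177, 0.1202]
tool_rot: [[-0.1, 0.995, -0.0], [0.995, 0.1, -0.0], [-0.0, -0.0, -1.0]]
ft_force: [0.5, -0.9, 0.1]
grip_width: 0.0138
gripper_force: 2.5
```

Run:
```python
from meas import *
bside(520,620,150,420)
```

```text
258 7 567 [20, 21, 27] | 270 51 570 [22, 34, 52] | 282 66 569 [45, 62, 79] | 294 69 568 [75, 90, 107] | 306 76 567 [102, 118, 150] | 318 35 607 [126, 233, 238] | 330 81 604 [144, 229, 236] | 342 27 560 [181, 187, 189] |
```

About 68° down now. I tighten, lift high, and go to the stand's -y bay.

>>> servo_tool(steps=[{"tx": 0, "ty": 0, "tz": 0, "yaw": 0, "claw": 1.25}, {"tx": 0, "ty": 0, "tz": 1.5, "yaw": 0, "claw": 1.25}, {"tx": 0, "ty": 0, "tz": 2.5, "yaw": 0, "claw": 1.25}, {"tx": 0, "ty": 0, "tz": 2.5, "yaw": -2, "claw": 1.25}, {"tx": 0, "ty": 0, "tz": 2.5, "yaw": -2, "claw": 1.25}, {"tx": 0, "ty": 0, "tz": 2.5, "yaw": -3, "claw": 1.25}, {"tx": 2, "ty": -0.9, "tz": 0, "yaw": 0, "claw": 1.25}, {"tx": 2, "ty": -0.9, "tz": 0, "yaw": 0, "claw": 1.25}, {"tx": 2, "ty": -0.9, "tz": 0, "yaw": 0, "claw": 1.25}, {"tx": 2, "ty": -0.8, "tz": 0, "yaw": 0, "claw": 1.25}, {"tx": 2, "ty": -0.8, "tz": 0, "yaw": 0, "claw": 1.25}, {"tx": 2, "ty": -0.8, "tz": 0, "yaw": 0, "claw": 1.25}, {"tx": 0.6, "ty": 0, "tz": 0, "yaw": 0, "claw": 1.25}, {"tx": 0, "ty": 0, "tz": 0, "yaw": 0, "claw": 1.25}], newtons=20)

```text
time_s: 34.0
position: [0.6853, 0.2667, 0.2346]
tool_rot: [[0.023, 1.0, -0.001], [1.0, -0.023, -0.0], [-0.0, -0.001, -1.0]]
ft_force: [-0.6, -0.2, -0.3]
grip_width: 0.0129
gripper_force: 19.1
```

Run:
```python
from meas import *
bside(660,730,150,330,1,.1,.34); im=np.load('/tmp/scene.npz')['im']
cv2.imwrite('pics/s6.png',cv2.resize(im[220:420,270:470],None,fx=3,fy=3)[:,:,::-1])
```

```text
210 15 689 [133, 138, 144] | 222 60 690 [138, 151, 167] | 234 73 691 [163, 179, 194] | 246 79 691 [191, 207, 222] | 258 54 692 [219, 230, 237] | 270 15 699 [242, 261, 338] | 282 158 692 [258, 288, 303] | 294 21 689 [296, 301, 302] |
```

View pics/s6.png

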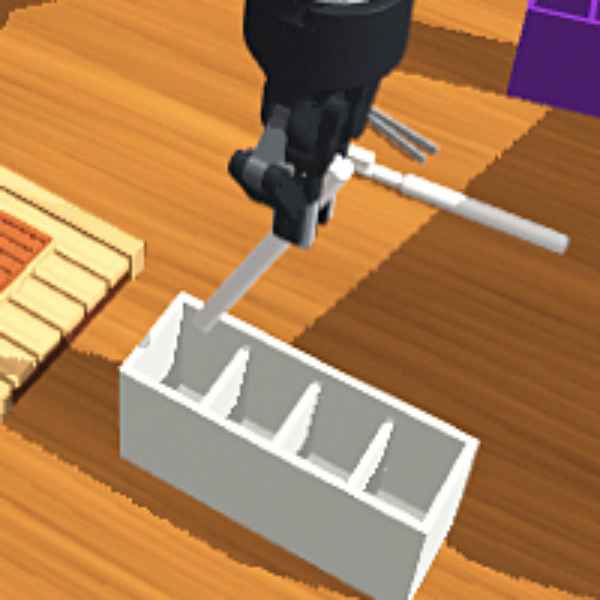

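The brush hangs foot-down (crop 205,325) just over the first bay. I lower it in, straighten it against the -y wall with a softer grip, and lower further.

>>> servo_tool(steps=[{"tx": 0, "ty": -0.2, "tz": -1.5, "yaw": 0, "claw": 1.25}, {"tx": 0, "ty": -0.2, "tz": -1.5, "yaw": 0, "claw": 1.25}, {"tx": 0, "ty": -0.3, "tz": -1.5, "yaw": 0, "claw": 1.25}, {"tx": 0, "ty": -0.3, "tz": -1.5, "yaw": 0, "claw": 1.25}, {"tx": 0, "ty": -0.5, "tz": 0, "yaw": 0, "claw": 1.33}, {"tx": 0, "ty": -0.5, "tz": 0, "yaw": 0, "claw": 1.36}, {"tx": 0, "ty": -0.5, "tz": 0, "yaw": 0, "claw": 1.36}, {"tx": 0, "ty": -0.5, "tz": 0, "yaw": 0, "claw": 1.36}, {"tx": 0, "ty": -0.5, "tz": 0, "yaw": 0, "claw": 1.36}, {"tx": 0, "ty": -0.5, "tz": 0, "yaw": 0, "claw": 1.36}, {"tx": 0, "ty": -0.5, "tz": 0, "yaw": 0, "claw": 1.36}, {"tx": 0, "ty": 0, "tz": 0, "yaw": 0, "claw": 1.36}], newtons=20)

```text
time_s: 35.25
position: [0.6852, 0.2209, 0.1755]
tool_rot: [[0.023, 1.0, -0.0], [1.0, -0.023, -0.0], [-0.0, -0.0, -1.0]]
ft_force: [0.0, 0.3, -0.5]
grip_width: 0.0136
gripper_force: 6.5
```

Run:
```python
from meas import *
bside(660,730,150,330,1,.1,.3)
```

```text
198 51 691 [103, 116, 133] | 210 101 691 [122, 147, 170] | 222 46 700 [162, 196, 293] | 234 110 694 [197, 218, 243] |
```

>>> servo_tool(steps=[{"tx": 0, "ty": -0.4, "tz": -1, "yaw": 0, "claw": 1.36}, {"tx": 0, "ty": -0.4, "tz": -1, "yaw": 0, "claw": 1.36}, {"tx": 0, "ty": -0.2, "tz": -1, "yaw": 0, "claw": 1.36}, {"tx": 0, "ty": 0, "tz": -1, "yaw": 0, "claw": 1.36}, {"tx": 0, "ty": 0, "tz": -0.5, "yaw": 0, "claw": 1.36}, {"tx": 0, "ty": 0, "tz": 0, "yaw": 0, "claw": 1.36}], newtons=20)

```text
time_s: 35.9
position: [0.6847, 0.2118, 0.1292]
tool_rot: [[0.022, 1.0, -0.002], [1.0, -0.022, -0.0], [-0.0, -0.002, -1.0]]
ft_force: [0.0, 0.8, -0.4]
grip_width: 0.0139
gripper_force: 6.5
```

Run:
```python
from meas import *
bside(660,730,150,330,1,.1,.3)
```

```text
198 21 690 [102, 112, 125] | 210 59 690 [105, 121, 246] | 222 91 695 [150, 169, 231] |
```

The brush stands nearly upright in the bay, so I release it and rise. Then I check it, and check the clearance between brush B and the tweezers.

>>> servo_tool(steps=[{"tx": 0, "ty": 0, "tz": 0, "yaw": 0, "claw": 1.5}, {"tx": 0, "ty": 0, "tz": 0, "yaw": 0, "claw": 2.5}, {"tx": 0, "ty": 0, "tz": 0, "yaw": 0, "claw": 4}, {"tx": 0, "ty": 0, "tz": 0, "yaw": 0, "claw": 4}, {"tx": 0, "ty": 0, "tz": 2, "yaw": 0, "claw": 4}, {"tx": 0, "ty": 0, "tz": 3, "yaw": 0, "claw": 4}, {"tx": 0, "ty": 0, "tz": 3, "yaw": 0, "claw": 4}, {"tx": -2.5, "ty": 0.3, "tz": 0, "yaw": 0, "claw": 3}, {"tx": -4, "ty": 0.3, "tz": 0, "yaw": 0, "claw": 3}, {"tx": -4, "ty": 0, "tz": 0, "yaw": 0.9, "claw": 3}, {"tx": -4, "ty": 0, "tz": 0, "yaw": 1, "claw": 3}, {"tx": -4, "ty": 0, "tz": -1, "yaw": 1, "claw": 3}], newtons=20)

```text
time_s: 37.15
position: [0.4989, 0.2178, 0.2015]
tool_rot: [[-0.029, 1.0, 0.003], [1.0, 0.029, 0.001], [0.001, 0.003, -1.0]]
ft_force: [-0.0, 0.6, 0.2]
grip_width: 0.0298
gripper_force: 0.0
```

Run:
```python
from br import *
bside(640,730,150,330,1,.1,.3)
print(np.round(onplane('top',[[253,271],[253,275.5],[270,277],[285,283]],.004)[:,:2]*1000))
im,_=save('scene','s7.png')
c=cv2.resize(im[230:430,290:490],None,fx=3,fy=3); cv2.imwrite('pics/s7.png',c[:,:,::-1])
```

```text
222 8 690 [102, 105, 108] | 234 64 691 [106, 118, 132] | 246 87 690 [128, 150, 173] | 258 96 690 [158, 178, 184] | 270 19 688 [177, 180, 182] | 
[[359. 236.]
 [345. 236.]
 [342. 184.]
 [324. 138.]]
```

View pics/s7.png

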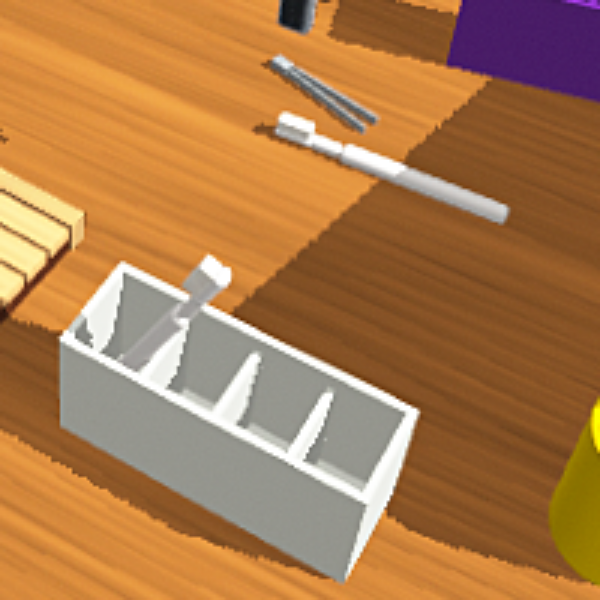

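Brush A stands handle-down in the first bay, leaning on the divider (crop 175,310). Brush B and the tweezers are untouched, and the tweezers' nearest tip is about 35 mm away. I go to B.

>>> servo_tool(steps=[{"tx": -3.5, "ty": 0.3, "tz": 0, "yaw": 0, "claw": 3}, {"tx": -3.5, "ty": 0.3, "tz": 0, "yaw": 0, "claw": 3}, {"tx": -3.3, "ty": 0.3, "tz": -2, "yaw": 0, "claw": 3}, {"tx": 0, "ty": 0, "tz": -4, "yaw": 0, "claw": 3}, {"tx": 0, "ty": 0, "tz": -4, "yaw": 0, "claw": 3}, {"tx": 0, "ty": 0, "tz": -4, "yaw": 0, "claw": 3}, {"tx": 0, "ty": 0, "tz": -3, "yaw": 0, "claw": 3}, {"tx": 0, "ty": 0, "tz": 0, "yaw": 0, "claw": 3}], newtons=20)

```text
time_s: 38.05
position: [0.3963, 0.2263, 0.0279]
tool_rot: [[-0.028, 1.0, -0.005], [1.0, 0.028, -0.001], [-0.001, -0.006, -1.0]]
ft_force: [-0.4, 0.4, 0.0]
grip_width: 0.0298
gripper_force: 0.0
```

Run:
```python
from meas import *
bside(360,430,100,400); tips(.396,.227)
```

```text
184 31 402 [6, 15, 20] | 196 38 402 [8, 16, 20] | 208 39 402 [7, 14, 217] | 220 40 404 [8, 12, 219] | 232 49 403 [6, 47, 219] | 244 77 417 [9, 60, 220] | 256 55 403 [8, 12, 220] | 268 30 399 [6, 9, 11] | 280 28 398 [7, 10, 13] | 292 33 399 [5, 11, 14] | 304 32 398 [7, 10, 14] | 316 34 397 [6, 11, 14] | 328 31 398 [7, 11, 13] | 340 31 397 [7, 11, 13] | 352 32 398 [7, 11, 13] | 364 25 398 [6, 11, 13] | 
tips -1 [[342, 181, 4], [343, 182, 9], [420, 222, 47], [420, 221, 50], [445, 219, 95], [447, 220, 100], [450, 221, 106], [453, 221, 111]]
tips 1 [[382, 235, 45], [379, 237, 47], [381, 234, 50], [385, 236, 51], [381, 237, 51], [425, 236, 52], [425, 233, 54], [382, 237, 55]]
```

>>> servo_tool(steps=[{"tx": 0, "ty": 0.1, "tz": -1.5, "yaw": 0, "claw": 3}, {"tx": 0, "ty": 0, "tz": -1.2, "yaw": 0, "claw": 3}, {"tx": 0, "ty": 0, "tz": -0.6, "yaw": 0, "claw": 3}, {"tx": 0, "ty": 0, "tz": 0, "yaw": 0, "claw": 1}, {"tx": 0, "ty": 0, "tz": 0, "yaw": 0, "claw": 1}, {"tx": 0, "ty": 0, "tz": 0, "yaw": 0, "claw": 1}, {"tx": 0, "ty": 0, "tz": 0, "yaw": 0, "claw": 1}, {"tx": 0, "ty": 0, "tz": 1, "yaw": 0, "claw": 1}, {"tx": 0, "ty": 0, "tz": 2, "yaw": 0, "claw": 1}, {"tx": 0, "ty": 0, "tz": 1, "yaw": 0, "claw": 1.25}, {"tx": 0, "ty": 0, "tz": 0, "yaw": 0, "claw": 1.3}, {"tx": 0, "ty": 0, "tz": 0, "yaw": 0, "claw": 1.34}, {"tx": 0, "ty": 0, "tz": 0, "yaw": 0, "claw": 1.36}, {"tx": 0, "ty": 0, "tz": 0, "yaw": 0, "claw": 1.36}], newtons=20)

```text
time_s: 39.55
position: [0.3968, 0.2276, 0.0369]
tool_rot: [[-0.028, 1.0, -0.001], [1.0, 0.028, -0.0], [-0.0, -0.001, -1.0]]
ft_force: [0.1, 0.6, -0.2]
grip_width: 0.0136
gripper_force: 0.0
```

Run:
```python
from meas import *
bside(360,430,100,400)
```

```text
184 28 404 [8, 16, 20] | 196 38 403 [7, 15, 19] | 208 42 403 [6, 12, 225] | 220 38 405 [6, 10, 229] | 232 43 405 [6, 13, 230] | 244 88 409 [8, 65, 229] | 256 56 404 [7, 13, 229] | 268 30 400 [8, 11, 13] | 280 29 400 [7, 10, 13] | 292 32 398 [6, 12, 14] | 304 35 399 [7, 11, 14] | 316 30 398 [7, 11, 14] | 328 32 398 [7, 11, 14] | 340 31 396 [6, 10, 13] | 352 32 396 [7, 11, 13] | 364 26 397 [7, 11, 12] |
```

>>> servo_tool(steps=[{"tx": 0.1, "ty": 0.3, "tz": 0, "yaw": 0, "claw": 3}, {"tx": 0, "ty": 0, "tz": 0, "yaw": 0, "claw": 3}, {"tx": 0, "ty": 0, "tz": -2, "yaw": 0, "claw": 3}, {"tx": 0, "ty": 0, "tz": -1.5, "yaw": 0, "claw": 3}, {"tx": 0, "ty": 0, "tz": -0.9, "yaw": 0, "claw": 3}, {"tx": 0, "ty": 0, "tz": 0, "yaw": 0, "claw": 1}, {"tx": 0, "ty": 0, "tz": 0, "yaw": 0, "claw": 1}, {"tx": 0, "ty": 0, "tz": 0, "yaw": 0, "claw": 1}, {"tx": 0, "ty": 0, "tz": 0, "yaw": 0, "claw": 1}, {"tx": 0, "ty": 0, "tz": 0, "yaw": 0, "claw": 1}], newtons=20)

```text
time_s: 40.6
position: [0.3982, 0.2308, -0.0062]
tool_rot: [[-0.028, 1.0, 0.001], [1.0, 0.028, 0.0], [0.0, 0.001, -1.0]]
ft_force: [0.1, 0.4, -0.5]
grip_width: 0.0125
gripper_force: 20.4
```

>>> servo_tool(steps=[{"tx": 0, "ty": 0, "tz": 1, "yaw": 0, "claw": 1}, {"tx": 0, "ty": 0, "tz": 2, "yaw": 0, "claw": 1}, {"tx": 0, "ty": 0, "tz": 1, "yaw": 0, "claw": 1}, {"tx": 0, "ty": 0, "tz": 0, "yaw": 0, "claw": 1}], newtons=20)

```text
time_s: 41.0
position: [0.3988, 0.231, 0.0349]
tool_rot: [[-0.028, 1.0, 0.003], [1.0, 0.028, 0.001], [0.001, 0.003, -1.0]]
ft_force: [0.1, -0.1, -1.1]
grip_width: 0.0128
gripper_force: 20.4
```

Run:
```python
from meas import *
bside(360,430,100,400)
```

```text
184 33 405 [49, 56, 62] | 196 40 405 [50, 59, 63] | 208 38 404 [49, 55, 64] | 220 29 415 [47, 63, 228] | 232 12 429 [224, 227, 229] | 244 70 412 [52, 67, 227] | 256 57 407 [49, 54, 229] | 268 41 403 [48, 52, 225] | 280 30 402 [48, 52, 54] | 292 34 402 [48, 52, 54] | 304 31 401 [46, 51, 54] | 316 38 400 [46, 53, 55] | 328 35 398 [46, 51, 54] | 340 37 400 [46, 52, 55] | 352 37 398 [46, 51, 54] | 364 31 399 [46, 51, 54] |
```

Held this time. I loosen stepwise.

>>> servo_tool(steps=[{"tx": 0, "ty": 0, "tz": 0, "yaw": 0, "claw": 1.28}, {"tx": 0, "ty": 0, "tz": 0, "yaw": 0, "claw": 1.32}, {"tx": 0, "ty": 0, "tz": 0, "yaw": 0, "claw": 1.35}, {"tx": 0, "ty": 0, "tz": 0, "yaw": 0, "claw": 1.35}], newtons=20)

```text
time_s: 41.45
position: [0.3979, 0.2307, 0.0331]
tool_rot: [[-0.028, 1.0, -0.001], [1.0, 0.028, -0.0], [-0.0, -0.001, -1.0]]
ft_force: [-0.3, -0.6, -0.2]
grip_width: 0.0138
gripper_force: 8.5
```

>>> servo_tool(steps=[{"tx": 0, "ty": 0, "tz": 0, "yaw": 0, "claw": 1.37}, {"tx": 0, "ty": 0, "tz": 0, "yaw": 0, "claw": 1.37}], newtons=20)

```text
time_s: 41.65
position: [0.3981, 0.2307, 0.0333]
tool_rot: [[-0.028, 1.0, -0.0], [1.0, 0.028, -0.0], [-0.0, -0.0, -1.0]]
ft_force: [0.1, -0.0, 0.2]
grip_width: 0.0138
gripper_force: 5.1
```

Run:
```python
from meas import *
bside(360,430,240,400)
```

```text
240 46 410 [51, 66, 225] | 252 63 406 [47, 54, 228] | 264 48 404 [47, 52, 225] | 276 32 401 [45, 50, 52] | 288 32 401 [45, 50, 52] | 300 33 400 [44, 49, 52] | 312 36 399 [45, 50, 52] | 324 36 398 [44, 50, 52] | 336 36 398 [44, 50, 53] | 348 35 398 [43, 50, 52] | 360 37 398 [45, 50, 52] | 372 4 397 [47, 49, 50] |
```

>>> servo_tool(steps=[{"tx": 0, "ty": 0, "tz": 1.5, "yaw": 0, "claw": 1.35}, {"tx": 0, "ty": 0, "tz": 2, "yaw": 0, "claw": 1.35}, {"tx": 0, "ty": 0, "tz": 2, "yaw": 0, "claw": 1.35}, {"tx": 0, "ty": 0, "tz": 2, "yaw": 0, "claw": 1.35}, {"tx": 0, "ty": 0, "tz": 1.2, "yaw": 0, "claw": 1.35}, {"tx": 0, "ty": 0, "tz": 0, "yaw": 0, "claw": 1.37}, {"tx": 0, "ty": 0, "tz": 0, "yaw": 0, "claw": 1.38}, {"tx": 0, "ty": 0, "tz": 0, "yaw": 0, "claw": 1.38}, {"tx": 0, "ty": 0, "tz": 0, "yaw": 0, "claw": 1.38}], newtons=20)

```text
time_s: 42.6
position: [0.3977, 0.2306, 0.1197]
tool_rot: [[-0.028, 1.0, -0.001], [1.0, 0.028, -0.0], [-0.0, -0.001, -1.0]]
ft_force: [-0.4, -0.0, 0.2]
grip_width: 0.0138
gripper_force: 3.4
```

Run:
```python
from meas import *
bside(360,430,160,400)
```

```text
184 36 404 [134, 142, 147] | 196 45 404 [135, 143, 147] | 208 42 403 [134, 138, 147] | 220 18 403 [129, 136, 148] | 232 9 363 [5, 9, 134] | 244 65 405 [134, 141, 163] | 256 39 402 [132, 137, 139] | 268 36 402 [131, 136, 139] | 280 38 402 [131, 136, 139] | 292 40 400 [131, 136, 138] | 304 38 401 [131, 136, 139] | 316 38 399 [130, 136, 138] | 328 42 398 [129, 135, 138] | 340 38 399 [129, 135, 137] | 352 42 399 [130, 135, 137] | 364 33 398 [130, 134, 137] |
```

>>> servo_tool(steps=[{"tx": 0, "ty": 0, "tz": 0, "yaw": 0, "claw": 1.385}, {"tx": 0, "ty": 0, "tz": 0, "yaw": 0, "claw": 1.385}, {"tx": 0, "ty": 0, "tz": 0, "yaw": 0, "claw": 1.385}], newtons=20)

```text
time_s: 42.95
position: [0.398, 0.2307, 0.1203]
tool_rot: [[-0.028, 1.0, -0.0], [1.0, 0.028, -0.0], [-0.0, -0.0, -1.0]]
ft_force: [-1.0, -0.4, -1.0]
grip_width: 0.0139
gripper_force: 2.5
```

Run:
```python
from meas import *
bside(360,430,160,400)
```

```text
184 11 404 [159, 163, 165] | 196 49 404 [154, 164, 170] | 208 36 403 [147, 153, 163] | 220 16 403 [143, 146, 150] | 232 6 364 [5, 7, 134] | 244 70 405 [130, 142, 165] | 256 38 403 [124, 128, 131] | 268 37 402 [117, 122, 125] | 280 37 402 [111, 115, 119] | 292 37 401 [104, 108, 112] | 304 35 401 [98, 103, 106] | 316 37 400 [91, 96, 100] | 328 37 400 [84, 90, 94] | 340 37 399 [79, 84, 89] | 352 17 399 [75, 79, 82] |
```

>>> servo_tool(steps=[{"tx": 0, "ty": 0, "tz": 0, "yaw": 0, "claw": 1.388}, {"tx": 0, "ty": 0, "tz": 0, "yaw": 0, "claw": 1.388}], newtons=20)

```text
time_s: 43.2
position: [0.398, 0.2307, 0.1204]
tool_rot: [[-0.028, 1.0, 0.0], [1.0, 0.028, 0.0], [0.0, 0.0, -1.0]]
ft_force: [0.3, 0.2, -0.8]
grip_width: 0.014
gripper_force: 2.0
```

Run:
```python
from meas import *
bside(360,430,160,400)
```

```text
220 4 412 [143, 148, 156] | 232 8 383 [6, 64, 128] | 244 90 405 [114, 132, 163] | 256 53 402 [94, 103, 113] | 268 54 403 [73, 83, 94] | 280 50 402 [54, 63, 72] | 292 51 401 [31, 41, 52] | 304 17 399 [25, 31, 36] |
```

>>> servo_tool(steps=[{"tx": 0, "ty": 0, "tz": 0.4, "yaw": 0, "claw": 1.388}, {"tx": 0, "ty": 0, "tz": 0, "yaw": 0, "claw": 1.385}, {"tx": 0, "ty": 0, "tz": 0, "yaw": 0, "claw": 1.36}], newtons=20)

```text
time_s: 43.55
position: [0.3982, 0.2307, 0.1246]
tool_rot: [[-0.028, 1.0, 0.0], [1.0, 0.028, 0.0], [0.0, 0.0, -1.0]]
ft_force: [0.4, 0.8, 1.0]
grip_width: 0.0137
gripper_force: 5.2
```

Run:
```python
from meas import *
bside(360,430,160,400)
```

```text
220 7 411 [89, 148, 161] | 232 10 365 [6, 9, 139] | 244 84 405 [118, 135, 165] | 256 60 404 [94, 106, 118] | 268 56 403 [74, 85, 95] | 280 54 403 [52, 64, 74] | 292 52 402 [33, 43, 53] | 304 13 399 [30, 32, 36] |
```

B hangs at about 60°, foot on the +y side. Brush A leans over the next bay, so I use the third bay. I turn B so its foot points away from the robot and come in from the front.

>>> servo_tool(steps=[{"tx": 0, "ty": 0, "tz": 0.5, "yaw": 0, "claw": 1.25}, {"tx": 0, "ty": 0, "tz": 2, "yaw": 0, "claw": 1.25}, {"tx": 0, "ty": 0.6, "tz": 2.5, "yaw": -6, "claw": 1.25}, {"tx": 0, "ty": 0.6, "tz": 2.5, "yaw": -6, "claw": 1.25}, {"tx": 0, "ty": 0.6, "tz": 2.5, "yaw": -6, "claw": 1.25}, {"tx": 0, "ty": 0.7, "tz": 1, "yaw": -6, "claw": 1.25}, {"tx": 0, "ty": 0.7, "tz": 0, "yaw": -6, "claw": 1.25}, {"tx": 0.7, "ty": 0.7, "tz": 0, "yaw": -7, "claw": 1.25}, {"tx": 1, "ty": 0.7, "tz": 0, "yaw": -7, "claw": 1.25}, {"tx": 1.5, "ty": 0.7, "tz": 0, "yaw": -7, "claw": 1.25}, {"tx": 2, "ty": 0.7, "tz": 0, "yaw": -7, "claw": 1.25}, {"tx": 2, "ty": 0.7, "tz": 0, "yaw": -7, "claw": 1.25}, {"tx": 2, "ty": 0.7, "tz": 0, "yaw": -7, "claw": 1.25}, {"tx": 2, "ty": 0.7, "tz": 0, "yaw": -7, "claw": 1.25}, {"tx": 2, "ty": 0, "tz": 0, "yaw": -7, "claw": 1.25}, {"tx": 2, "ty": 0, "tz": 0, "yaw": -7, "claw": 1.25}, {"tx": 2, "ty": 0, "tz": 0, "yaw": 0, "claw": 1.25}, {"tx": 2, "ty": 0, "tz": 0, "yaw": 0, "claw": 1.25}, {"tx": 1, "ty": 0, "tz": 0, "yaw": 0, "claw": 1.25}, {"tx": 0, "ty": 0, "tz": 0, "yaw": 0, "claw": 1.25}], newtons=20)

```text
time_s: 45.6
position: [0.6009, 0.3114, 0.2338]
tool_rot: [[1.0, -0.025, -0.001], [-0.025, -1.0, -0.0], [-0.001, 0.0, -1.0]]
ft_force: [0.6, -0.6, -0.8]
grip_width: 0.0129
gripper_force: 19.3
```

Run:
```python
from meas import *
bside(560,730,285,350,0,.1,.32); print(env.observe()['q']); im=np.load('/tmp/scene.npz')['im']
cv2.imwrite('pics/s8.png',cv2.resize(im[220:420,290:490],None,fx=3,fy=3)[:,:,::-1])
```

```text
584 6 310 [296, 297, 300] | 596 104 312 [258, 273, 291] | 608 196 315 [242, 255, 281] | 620 129 314 [218, 229, 240] | 632 110 314 [197, 206, 215] | 644 118 313 [175, 185, 194] | 656 112 313 [155, 164, 173] | 668 77 312 [140, 146, 152] | 
[1.74310242e+01 3.48036160e+01 4.92808084e+01 3.99069663e-03
 9.59573668e+01 1.08828117e+02]
```

View pics/s8.png

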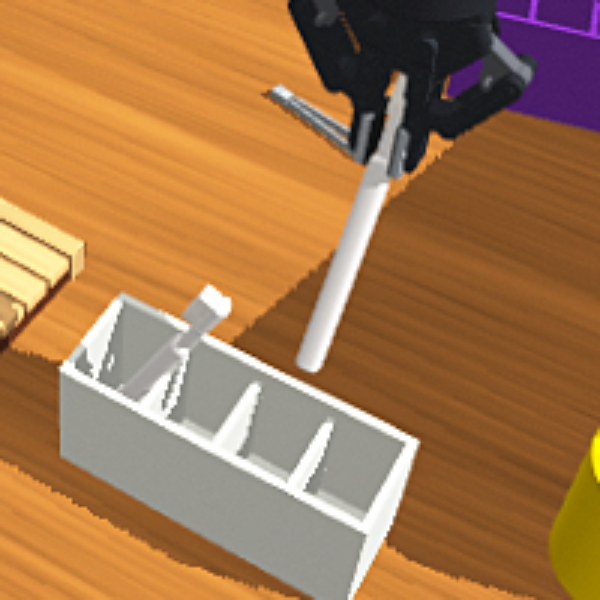

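Foot is at about (672, 312, 132) mm, crop (310,365), just in front of the third bay. I move over the bay, lower, and straighten against the back wall.

>>> servo_tool(steps=[{"tx": 1.3, "ty": 0.1, "tz": 0, "yaw": 0, "claw": 1.25}, {"tx": 1.3, "ty": 0, "tz": 0, "yaw": 0, "claw": 1.25}, {"tx": 0, "ty": 0, "tz": -1.5, "yaw": 0, "claw": 1.25}, {"tx": 0, "ty": 0, "tz": -1.5, "yaw": 0, "claw": 1.25}, {"tx": 0.3, "ty": 0, "tz": -1, "yaw": 0, "claw": 1.25}, {"tx": 0.4, "ty": 0, "tz": -1, "yaw": 0, "claw": 1.33}, {"tx": 0.4, "ty": 0, "tz": -0.8, "yaw": 0, "claw": 1.36}, {"tx": 0.4, "ty": 0, "tz": -0.5, "yaw": 0, "claw": 1.36}, {"tx": 0.5, "ty": 0, "tz": 0, "yaw": 0, "claw": 1.36}, {"tx": 0.5, "ty": 0, "tz": 0, "yaw": 0, "claw": 1.36}, {"tx": 0.5, "ty": 0, "tz": 0, "yaw": 0, "claw": 1.36}, {"tx": 0.5, "ty": 0, "tz": 0, "yaw": 0, "claw": 1.36}, {"tx": 0.5, "ty": 0, "tz": 0, "yaw": 0, "claw": 1.36}, {"tx": 0, "ty": 0, "tz": 0, "yaw": 0, "claw": 1.36}], newtons=20)

```text
time_s: 47.05
position: [0.6667, 0.3126, 0.1712]
tool_rot: [[1.0, -0.024, 0.0], [-0.024, -1.0, 0.0], [0.0, -0.0, -1.0]]
ft_force: [0.0, 0.3, 0.1]
grip_width: 0.0134
gripper_force: 6.6
```

Run:
```python
from meas import *
bside(600,740,285,350,0,.1,.32); print(env.observe()['q'])
```

```text
660 49 313 [202, 221, 238] | 672 231 314 [177, 195, 223] | 684 197 317 [142, 159, 214] | 696 145 315 [108, 121, 136] | 708 13 314 [102, 104, 106] | 
[1.59527785e+01 4.34530140e+01 4.24971921e+01 1.11535965e-03
 9.40498387e+01 1.07337947e+02]
```

>>> servo_tool(steps=[{"tx": 0.4, "ty": 0, "tz": -1, "yaw": 0, "claw": 1.36}, {"tx": 0.4, "ty": 0, "tz": -1, "yaw": 0, "claw": 1.36}, {"tx": 0.2, "ty": 0, "tz": -1, "yaw": 0, "claw": 1.36}, {"tx": 0, "ty": 0, "tz": -1, "yaw": 0, "claw": 1.36}, {"tx": 0, "ty": 0, "tz": -0.3, "yaw": 0, "claw": 1.36}, {"tx": 0, "ty": 0, "tz": 0, "yaw": 0, "claw": 1.36}], newtons=20)

```text
time_s: 47.7
position: [0.6758, 0.3127, 0.1276]
tool_rot: [[1.0, -0.024, -0.001], [-0.024, -1.0, -0.0], [-0.001, 0.0, -1.0]]
ft_force: [-0.4, -0.8, -0.4]
grip_width: 0.0135
gripper_force: 6.6
```

Run:
```python
from meas import *
bside(600,740,285,350,0,.1,.32)
```

```text
672 75 313 [153, 174, 196] | 684 278 316 [120, 146, 179] | 696 79 317 [103, 114, 317] | 708 59 318 [315, 317, 319] |
```

>>> servo_tool(steps=[{"tx": 0, "ty": 0, "tz": 0, "yaw": 0, "claw": 1.5}, {"tx": 0, "ty": 0, "tz": 0, "yaw": 0, "claw": 2}, {"tx": 0, "ty": 0, "tz": 0, "yaw": 0, "claw": 2.4}, {"tx": 0, "ty": 0, "tz": 0, "yaw": 0, "claw": 2.4}, {"tx": 0, "ty": 0, "tz": 2, "yaw": 0, "claw": 2.4}, {"tx": 0, "ty": 0, "tz": 3, "yaw": 0, "claw": 2.4}, {"tx": 0, "ty": 0, "tz": 3.5, "yaw": 0, "claw": 2.4}, {"tx": -2, "ty": 0, "tz": 1, "yaw": 0, "claw": 4}, {"tx": -4, "ty": -1, "tz": 0, "yaw": 0, "claw": 4}, {"tx": -4, "ty": -3, "tz": 0, "yaw": 0, "claw": 4}, {"tx": -4, "ty": -4, "tz": 0, "yaw": 0, "claw": 4}, {"tx": -2, "ty": -4, "tz": 0, "yaw": 0, "claw": 4}, {"tx": -1, "ty": -4, "tz": 0, "yaw": 0, "claw": 4}, {"tx": 0, "ty": 0, "tz": 0, "yaw": 0, "claw": 4}], newtons=20)

```text
time_s: 49.15
position: [0.5097, 0.1541, 0.2243]
tool_rot: [[1.0, -0.028, 0.001], [-0.028, -1.0, -0.001], [0.001, 0.001, -1.0]]
ft_force: [-0.9, -0.2, 0.0]
grip_width: 0.04
gripper_force: 0.0
```

Run:
```python
from meas import *
im,_=save('scene','s9.png'); t=ridges()
o=np.hstack([cv2.resize(im[240:430,290:490],(400,380)),cv2.resize(t[140:280,400:540],(380,380),interpolation=cv2.INTER_CUBIC)])
cv2.imwrite('pics/s9.png',o[:,:,::-1])
rect(t,(400,145,540,250),(18,5,150),(50,70,255),.05,'kerb'); 
hsv=cv2.cvtColor(t,cv2.COLOR_RGB2HSV)
for u,v in((412,190),(430,170),(470,185),(500,205),(449,192),(520,205)): print(u,v,hsv[v,u])
```

```text
ridged [316 154  20  35 624] [663.  21.] [105.  57.] 0.7 z [40. 44. 48.]
ridged [365 158  19  36 629] [ 652. -126.] [108.  54.] 0.1 z [39. 44. 48.]
kerb [414 155 113  74 599] rect c [ 614.6 -415. ] [ 95.1 347.6] long ang 63.6 centroid [ 639.  -415.1]
412 190 [ 36  26 145]
430 170 [ 87  11 217]
470 185 [ 80  14 106]
500 205 [ 81  12 215]
449 192 [ 84  12 108]
520 205 [ 83   9 219]
```

View pics/s9.png

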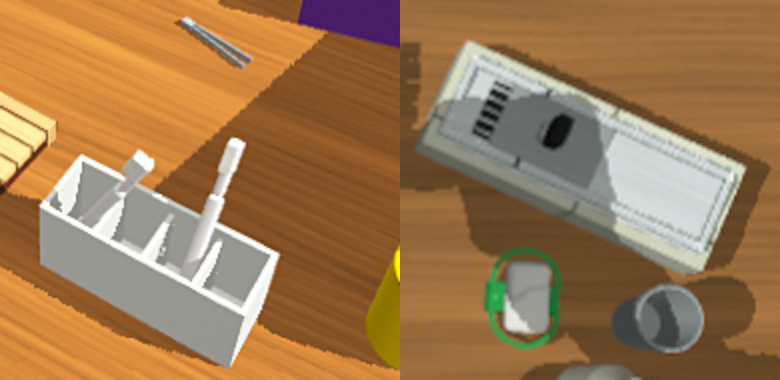

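Both brushes stand in separate bays, handle down, and the blocks are unchanged. On the vent (right half) the grip is at (556,130) and the marks are at (547,95) and (517,162). I have now viewed 15 pictures, one over the limit of 14, so from here I use numbers only.

```bash
cat > vent.py <<'E'
from meas import *
im=cv2.imread('pics/top0.png')[:,:,::-1]
marks=onplane('top',[[455,174],[443.4,200]],.06)[:,:2]*1000
edge=onplane('top',[[426,155],[527,202]],.05)[:,:2]*1000
def measure():
    I,d=save('top','v.png'); P=cloud('top',d)*1000
    s=(slice(150,250),slice(405,535)); 
    m=(I[s].max(2)<70)&(P[s][:,:,2]>86)&(P[s][:,:,2]<112); return P[s][m]
if __name__=='__main__':
    e=edge[0]-edge[1]; yd=e/np.linalg.norm(e); 
    print('edge len',np.linalg.norm(e),'ydir ang',np.degrees(np.arctan2(yd[1],yd[0])),'marks',np.round(marks,1))
    md=marks[0]-marks[1]; print('mark line ang',np.degrees(np.arctan2(md[1],md[0])),'dist',np.linalg.norm(md))
    g=measure(); print('grip n',len(g),'mean',np.round(g.mean(0),1),'med',np.round(np.median(g,0),1))
    r=cv2.minAreaRect(g[:,:2].astype(np.float32)); print(r)
    M=marks.mean(0); print('y_grip rel marks',(g.mean(0)[:2]-M)@yd,(np.array(r[0])-M)@yd)
    # shutter edges: steel against bright tracks / louvres, profile along the vent's y from the first picture
    gray=cv2.cvtColor(im,cv2.COLOR_RGB2GRAY).astype(np.float32); xd=np.array([yd[1],-yd[0]])
    for off in(-28,28):
        t=np.arange(-160,70,4); pts=M+np.outer(t,yd)+off*xd
        uv=proj('top',np.c_[pts/1000,np.full(len(t),.062)]).astype(np.float32)
        v=cv2.remap(gray,uv[:,0].copy(),uv[:,1].copy(),cv2.INTER_LINEAR).ravel()
        print(off,[(int(a),int(b)) for a,b in zip(t,v)])
E
python3 vent.py
```

```text
edge len 333.295757845973 ydir ang 65.28132431944033 marks [[ 656.9 -367.1]
 [ 577.2 -331.3]]
mark line ang -24.2389748608611 dist 87.39839677047159
grip n 71 mean [ 607.4 -366.2   95.1] med [ 606.6 -366.1   95.4]
((608.5497436523438, -367.3130798339844), (15.307694435119629, 33.528648376464844), 67.04256439208984)
y_grip rel marks -19.54064306875071 -20.025211958836415
-28 [(-160, 222), (-156, 223), (-152, 222), (-148, 223), (-144, 223), (-140, 223), (-136, 223), (-132, 223), (-128, 223), (-124, 223), (-120, 223), (-116, 223), (-112, 223), (-108, 223), (-104, 223), (-100, 223), (-96, 223), (-92, 223), (-88, 223), (-84, 213), (-80, 172), (-76, 168), (-72, 168), (-68, 168), (-64, 168), (-60, 168), (-56, 168), (-52, 168), (-48, 168), (-44, 167), (-40, 167), (-36, 167), (-32, 168), (-28, 168), (-24, 167), (-20, 168), (-16, 168), (-12, 168), (-8, 168), (-4, 168), (0, 168), (4, 168), (8, 167), (12, 167), (16, 168), (20, 168), (24, 169), (28, 168), (32, 168), (36, 168), (40, 148), (44, 157), (48, 146), (52, 133), (56, 134), (60, 131), (64, 197), (68, 220)]
28 [(-160, 219), (-156, 218), (-152, 217), (-148, 217), (-144, 217), (-140, 217), (-136, 216), (-132, 216), (-128, 216), (-124, 216), (-120, 216), (-116, 215), (-112, 216), (-108, 215), (-104, 215), (-100, 216), (-96, 216), (-92, 216), (-88, 216), (-84, 212), (-80, 165), (-76, 160), (-72, 162), (-68, 163), (-64, 161), (-60, 133), (-56, 108), (-52, 107), (-48, 107), (-44, 107), (-40, 106), (-36, 92), (-32, 90), (-28, 94), (-24, 92), (-20, 109), (-16, 154), (-12, 162), (-8, 162), (-4, 162), (0, 161), (4, 161), (8, 162), (12, 162), (16, 162), (20, 162), (24, 163), (28, 162), (32, 164), (36, 164), (40, 133), (44, 100), (48, 100), (52, 97), (56, 118), (60, 105), (64, 199), (68, 217)]
```

The shutter spans -81.5 to +38.5 mm relative to the marks, so it must slide 39 mm along the vent's -y, which is world (-1.6, -3.55) cm. I go to the grip.

>>> servo_tool(steps=[{"tx": 0, "ty": -2, "tz": 0, "yaw": 0, "claw": 4}, {"tx": 0, "ty": -3.5, "tz": 0, "yaw": 0, "claw": 4}, {"tx": 0, "ty": -3.5, "tz": 0, "yaw": -2, "claw": 4}, {"tx": 0.8, "ty": -3.5, "tz": 0, "yaw": -2, "claw": 4}, {"tx": 0.8, "ty": -3.5, "tz": 0, "yaw": -2, "claw": 4}, {"tx": 0.8, "ty": -3.5, "tz": 0, "yaw": -2, "claw": 4}, {"tx": 0.8, "ty": -3.5, "tz": 0, "yaw": -2, "claw": 4}, {"tx": 0.8, "ty": -3.5, "tz": 0, "yaw": -2, "claw": 4}, {"tx": 0.8, "ty": -3.5, "tz": 0, "yaw": -2, "claw": 4}, {"tx": 0.8, "ty": -3.5, "tz": 0, "yaw": -2, "claw": 4}, {"tx": 0.8, "ty": -3.5, "tz": 0, "yaw": -2, "claw": 4}, {"tx": 0.8, "ty": -3.5, "tz": 0, "yaw": -2, "claw": 4}, {"tx": 0.8, "ty": -3.5, "tz": 0, "yaw": -2, "claw": 4}, {"tx": 0.9, "ty": -3.5, "tz": 0, "yaw": -0.9, "claw": 4}, {"tx": 0.9, "ty": -3.5, "tz": -2, "yaw": 0, "claw": 4}, {"tx": 0, "ty": -1.1, "tz": -2, "yaw": 0, "claw": 4}, {"tx": 0, "ty": 0, "tz": -3, "yaw": 0, "claw": 4}, {"tx": 0, "ty": 0, "tz": 0, "yaw": 0, "claw": 4}], newtons=20)

```text
time_s: 51.1
position: [0.6083, -0.362, 0.1481]
tool_rot: [[0.912, -0.41, -0.007], [-0.41, -0.912, 0.006], [-0.009, -0.003, -1.0]]
ft_force: [-0.4, 0.1, -0.4]
grip_width: 0.0398
gripper_force: 0.0
```

Run:
```python
from meas import *
# grip and fingers seen by the scene camera
save('scene','v2.png'); s=np.load('/tmp/scene.npz'); P=cloud('scene',s['d'])*1000; im=s['im']
m=(im.max(2)<70)&(P[:,:,0]>560)&(P[:,:,0]<680)&(P[:,:,1]>-440)&(P[:,:,1]<-290)&(P[:,:,2]>66)&(P[:,:,2]<200)
q=P[m]
for z in range(70,200,8):
    k=q[abs(q[:,2]-z)<4]
    if len(k): print(z,len(k),np.round(k.min(0)[:2]),np.round(k.max(0)[:2]))
```

```text
70 32 [ 600. -373.] [ 628. -352.]
78 37 [ 598. -375.] [ 627. -350.]
86 34 [ 599. -369.] [ 627. -351.]
94 62 [ 597. -373.] [ 628. -352.]
102 10 [ 598. -369.] [ 623. -357.]
166 5 [ 606. -384.] [ 622. -332.]
174 22 [ 606. -387.] [ 629. -326.]
182 22 [ 606. -383.] [ 629. -325.]
190 33 [ 603. -384.] [ 630. -327.]
198 13 [ 608. -383.] [ 629. -327.]
```

>>> servo_tool(steps=[{"tx": 0, "ty": -0.3, "tz": -3, "yaw": 0, "claw": 4}, {"tx": 0, "ty": 0, "tz": -2.5, "yaw": 0, "claw": 4}, {"tx": 0, "ty": 0, "tz": -1.5, "yaw": 0, "claw": 4}, {"tx": 0, "ty": 0, "tz": -1, "yaw": 0, "claw": 4}, {"tx": 0, "ty": 0, "tz": 0, "yaw": 0, "claw": 1}, {"tx": 0, "ty": 0, "tz": 0, "yaw": 0, "claw": 1}, {"tx": 0, "ty": 0, "tz": 0, "yaw": 0, "claw": 1}, {"tx": 0, "ty": 0, "tz": 0, "yaw": 0, "claw": 1}, {"tx": 0, "ty": 0, "tz": 0, "yaw": 0, "claw": 1}], newtons=30)

```text
time_s: 52.05
position: [0.6093, -0.3668, 0.0747]
tool_rot: [[0.912, -0.411, 0.002], [-0.411, -0.912, -0.001], [0.002, 0.0, -1.0]]
ft_force: [1.7, 1.5, 4.3]
grip_width: 0.0166
gripper_force: 33.0
```

>>> servo_tool(steps=[{"tx": 0, "ty": 0, "tz": 0.4, "yaw": 0, "claw": 1}, {"tx": -0.2, "ty": -0.45, "tz": 0, "yaw": 0, "claw": 1}, {"tx": -0.2, "ty": -0.45, "tz": 0, "yaw": 0, "claw": 1}, {"tx": -0.2, "ty": -0.45, "tz": 0, "yaw": 0, "claw": 1}, {"tx": -0.2, "ty": -0.45, "tz": 0, "yaw": 0, "claw": 1}, {"tx": -0.2, "ty": -0.45, "tz": 0, "yaw": 0, "claw": 1}, {"tx": -0.2, "ty": -0.45, "tz": 0, "yaw": 0, "claw": 1}, {"tx": -0.2, "ty": -0.45, "tz": 0, "yaw": 0, "claw": 1}, {"tx": -0.2, "ty": -0.4, "tz": 0, "yaw": 0, "claw": 1}, {"tx": 0, "ty": 0, "tz": 0, "yaw": 0, "claw": 1}, {"tx": 0, "ty": 0, "tz": 0, "yaw": 0, "claw": 1}], newtons=30)

```text
time_s: 53.15
position: [0.593, -0.4026, 0.0749]
tool_rot: [[0.911, -0.411, -0.0], [-0.411, -0.911, 0.0], [-0.0, -0.0, -1.0]]
ft_force: [7.9, -5.4, -15.3]
grip_width: 0.0172
gripper_force: 32.3
```

```bash
cat > edge.py <<'E'
from vent import *
# +y edge and marks in the fresh scene picture, both on the same plane, as profiles along the vent's y
e=edge[0]-edge[1]; yd=e/np.linalg.norm(e); xd=np.array([yd[1],-yd[0]]); M=marks.mean(0)
for cam in('top','scene'):
    I,_=save(cam,'e.png'); g=cv2.cvtColor(I,cv2.COLOR_RGB2GRAY).astype(np.float32)
    for off in(-46,-43,-40,-28,-24,24,28,40,43,46):
        t=np.arange(-20,24,2.); p=M+np.outer(t,yd)+off*xd
        uv=proj(cam,np.c_[p/1000,np.full(len(t),.062)]).astype(np.float32)
        print(cam,off,cv2.remap(g,uv[:,0].copy(),uv[:,1].copy(),cv2.INTER_LINEAR).ravel().astype(int).tolist())
E
python3 edge.py
```

```text
top -46 [161, 192, 200, 208, 212, 206, 206, 212, 208, 191, 147, 129, 129, 170, 198, 209, 206, 205, 208, 210, 209, 210]
top -43 [178, 205, 210, 211, 212, 211, 212, 214, 211, 197, 154, 107, 138, 179, 207, 213, 210, 209, 211, 213, 211, 212]
top -40 [173, 186, 194, 195, 192, 190, 198, 200, 192, 176, 157, 121, 123, 174, 198, 202, 195, 191, 189, 190, 197, 197]
top -28 [163, 163, 163, 163, 163, 163, 163, 163, 164, 164, 161, 154, 141, 132, 137, 132, 132, 133, 135, 133, 129, 141]
top -24 [157, 159, 161, 162, 162, 162, 162, 163, 163, 161, 150, 124, 87, 63, 62, 68, 60, 58, 72, 68, 59, 72]
top 24 [131, 146, 153, 158, 158, 159, 159, 159, 160, 161, 154, 142, 134, 134, 140, 141, 149, 151, 153, 147, 146, 150]
top 28 [75, 102, 137, 152, 158, 158, 158, 158, 159, 158, 149, 126, 93, 103, 97, 74, 95, 114, 103, 81, 102, 115]
top 40 [83, 125, 169, 199, 199, 201, 205, 205, 204, 198, 179, 131, 130, 169, 189, 203, 212, 213, 208, 209, 213, 212]
top 43 [96, 130, 179, 200, 206, 205, 207, 207, 207, 203, 173, 131, 109, 160, 197, 207, 213, 215, 210, 212, 215, 213]
top 46 [98, 140, 174, 189, 192, 196, 194, 193, 194,
[... 559 characters left out ...]
214, 214, 214, 214, 215, 214, 214, 214, 214, 215, 216, 219, 222, 220, 204, 214, 228, 244, 226, 226, 246]
scene 24 [208, 209, 209, 209, 210, 211, 210, 209, 210, 212, 212, 212, 213, 214, 215, 194, 164, 137, 106, 69, 41, 37]
scene 28 [207, 207, 208, 208, 208, 209, 209, 209, 210, 211, 212, 213, 214, 214, 201, 185, 171, 184, 209, 228, 222, 219]
scene 40 [240, 245, 246, 242, 242, 245, 241, 233, 238, 254, 250, 247, 222, 177, 134, 122, 155, 216, 254, 253, 252, 251]
scene 43 [249, 249, 249, 249, 249, 249, 249, 249, 249, 251, 252, 253, 254, 212, 125, 88, 171, 248, 253, 253, 252, 250]
scene 46 [246, 249, 253, 249, 244, 245, 250, 253, 248, 248, 251, 254, 224, 172, 139, 160, 190, 229, 252, 251, 254, 253]
```

The shutter's edge is level with the marks within about 1 mm in both views (top 2.5–3 against 2.4, scene about 9 against 8.5). I release, rise and check everything.

>>> servo_tool(steps=[{"tx": 0, "ty": 0, "tz": 0, "yaw": 0, "claw": 2}, {"tx": 0, "ty": 0, "tz": 0, "yaw": 0, "claw": 4}, {"tx": 0, "ty": 0, "tz": 0, "yaw": 0, "claw": 4}, {"tx": 0, "ty": 0, "tz": 0, "yaw": 0, "claw": 4}, {"tx": 0, "ty": 0, "tz": 2, "yaw": 0, "claw": 4}, {"tx": 0, "ty": 0, "tz": 3, "yaw": 0, "claw": 4}, {"tx": 0, "ty": 0, "tz": 4, "yaw": 0, "claw": 4}, {"tx": -2, "ty": 3, "tz": 2, "yaw": 0, "claw": 4}, {"tx": -2, "ty": 4, "tz": 0, "yaw": 0, "claw": 4}, {"tx": -2, "ty": 4, "tz": 0, "yaw": 0, "claw": 4}, {"tx": -2, "ty": 4, "tz": 0, "yaw": 0, "claw": 4}, {"tx": -2, "ty": 4, "tz": 0, "yaw": 0, "claw": 4}, {"tx": -2, "ty": 4, "tz": 0, "yaw": 0, "claw": 4}, {"tx": 0, "ty": 4, "tz": 0, "yaw": 0, "claw": 4}, {"tx": 0, "ty": 0, "tz": 0, "yaw": 0, "claw": 4}], newtons=20)

```text
time_s: 54.75
position: [0.4718, -0.1284, 0.1883]
tool_rot: [[0.913, -0.408, 0.001], [-0.408, -0.913, 0.0], [0.0, -0.001, -1.0]]
ft_force: [-1.0, 0.3, -0.4]
grip_width: 0.0404
gripper_force: 0.0
```

```bash
python3 edge.py | grep -E " (-43|-24|24|28|43) "
python3 - <<'E'
from vent import *
ridges(); g=measure(); e=edge[0]-edge[1]; yd=e/np.linalg.norm(e); print('grip rel marks',(g.mean(0)[:2]-marks.mean(0))@yd)
bside(640,730,150,380,1,.1,.3)
# anything else moved? compare with the first pictures
for cam in('top','scene'):
    a=cv2.imread('pics/%s0.png'%cam).astype(int); b=env.get_image(cam)[0][:,:,::-1].astype(int)
    for n,z,x,y in(('lota',.05,0,0),): pass
    if cam=='top':
        for n,(u0,v0,u1,v1) in dict(mug=(130,168,182,206),lota=(126,222,172,264),soap=(428,228,463,270),tumbler=(476,243,514,272),bottle=(455,272,495,296),comb=(380,277,436,301),tweez=(248,266,290,286)).items():
            d=np.abs(a-b)[v0:v1,u0:u1].max(2); print(n,'changed %.2f'%(d>50).mean())
E
```

```text
top -43 [209, 209, 210, 210, 211, 210, 211, 213, 211, 197, 153, 106, 137, 178, 206, 212, 210, 210, 211, 212, 211, 211]
top -24 [161, 162, 162, 162, 162, 162, 162, 162, 162, 160, 149, 125, 88, 63, 61, 67, 60, 57, 71, 68, 60, 71]
top 24 [158, 158, 158, 158, 158, 159, 159, 159, 159, 160, 157, 149, 139, 136, 141, 141, 148, 150, 152, 146, 145, 149]
top 28 [157, 158, 157, 158, 158, 158, 158, 158, 158, 157, 149, 126, 93, 103, 97, 74, 95, 114, 102, 80, 101, 114]
top 43 [208, 208, 210, 209, 205, 206, 207, 207, 207, 202, 172, 130, 109, 160, 197, 207, 213, 215, 210, 212, 215, 213]
scene -43 [250, 250, 250, 250, 251, 251, 250, 251, 252, 253, 254, 249, 213, 158, 127, 150, 211, 247, 254, 253, 251, 251]
scene -24 [219, 218, 218, 218, 219, 219, 218, 218, 219, 218, 219, 221, 223, 226, 224, 209, 219, 231, 245, 228, 228, 246]
scene 24 [213, 212, 213, 214, 215, 215, 215, 216, 217, 217, 217, 217, 217, 218, 218, 198, 168, 141, 109, 71, 42, 39]
scene 28 [213, 212, 212, 212, 212, 213, 213, 213, 214, 215, 215, 216, 218, 217, 206, 190, 176, 188, 214, 233, 225, 221]
scene 43 [250, 250, 250, 250, 250, 250, 250, 251, 251, 252, 253, 254, 254, 213, 127, 91, 174, 250, 254, 254, 253, 251]
ridged [316 154  20  35 627] [663.  21.] [105.  57.] 0.7 z [39. 43. 48.]
ridged [365 158  19  35 581] [ 653. -126.] [105.  54.] 0.1 z [39. 44. 48.]
grip rel marks -58.0285957261123
222 8 690 [102, 104, 107] | 234 63 691 [106, 117, 131] | 246 90 690 [128, 150, 173] | 258 94 689 [158, 176, 183] | 270 19 688 [176, 181, 182] | 306 46 654 [103, 118, 138] | 318 160 652 [104, 121, 141] | 
mug changed 0.00
lota changed 0.00
soap changed 0.04
tumbler changed 0.37
bottle changed 0.22
comb changed 0.42
tweez changed 0.07
```

Everything is in place. The differences at the comb, bottle and tumbler look like arm shadow, so I check the comb's position and hand in.

Run:
```python
from meas import *
b=env.get_image('scene')[0]; a=cv2.imread('pics/scene0.png')[:,:,::-1].copy()
r=[rect(x,(235,180,295,222),(0,100,20),(12,255,130),.005,'comb','scene') for x in(a,b)]
for n,(u0,v0,u1,v1) in dict(tumbler=(160,155,192,200),bottle=(198,132,226,194),soap=(185,188,228,222)).items():
    print(n,'edge-change',np.round((cv2.absdiff(cv2.Canny(a[v0:v1,u0:u1],80,160),cv2.Canny(b[v0:v1,u0:u1],80,160))>0).mean(),3))
if np.hypot(*(np.array(r[0][0])-r[1][0]))<6: print(env.close_job())
```

```text
comb [245 189  44  26 343] rect c [ 315.5 -228.9] [ 41.4 154.3] long ang 79.8 centroid [ 315.8 -226.7]
comb [245 188  44  27 334] rect c [ 314.2 -229.8] [ 44.2 158.4] long ang 80.4 centroid [ 313.6 -234.3]
tumbler edge-change 0.123
bottle edge-change 0.056
soap edge-change 0.041
the job is handed in; nothing more can be done
None
```

I handed the job in at about 55 s: both scrub blocks lie flat, ridged face up, on the board; both toothbrushes present stand handle down in the white stand; the shutter's edge is within about 1 mm of the half-open marks; and nothing else appears to have moved. I viewed 15 pictures, one over the limit of 14.

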